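Make up two printer spares kits

TASK

Make up two 3D-printer spares kits from the parts on the cutting mat: the three-pocket tray gets the small stepper motor, the toothed pulley and the heat sink, and the two-pocket tray gets the large stepper motor and the jaw coupling. Motors go in the square pockets, pulley and coupling in the round ones and the heat sink in the oblong one, each standing the same way up as it does now and flat on its pocket floor; set the parts down gently, never dropping them. Leave the pliers, the parts case and the screwdriver where they lie.

Things in the scene. Friction and masses are not known exactly. Their poses are not given: they have to be found in the camera images.
- tray3: Three-pocket plywood kit tray, dark pocket floors, 80 (x) x 238 (y) x 11 mm, loose, 0.45 kg. Origin: centre of its underside, z up. Pockets in a row along y at x = 0, 8 mm deep, floors 3 mm above the origin: square 60 x 60 mm at y = +79 mm; round, 58 mm across, at y = +10 mm; oblong 44 (x) x 80 (y) mm at y = -69 mm.
- tray2: Two-pocket plywood kit tray, dark pocket floors, 80 (x) x 148 (y) x 11 mm, loose, 0.45 kg. Origin: centre of its underside, z up. Pockets at x = 0, 8 mm deep, floors 3 mm above the origin: square 60 x 60 mm at y = +34 mm; round, 58 mm across, at y = -35 mm.
- large_motor: The large stepper motor, standing with its shaft up: body 42 x 42 x 48 mm, dark stack between aluminium end caps, thin shaft 22 mm long on top (70 mm tall in all), small white connector low on the -x side; about 0.35 kg. Origin: centre of its underside; x and y square to its sides, z along the shaft.
- small_motor: The small stepper motor, standing with its shaft up: body 35 x 35 x 28 mm, dark stack between aluminium end caps, thin shaft 20 mm long on top (48 mm tall in all), small white connector low on the -x side; about 0.16 kg. Origin: centre of its underside; x and y square to its sides, z along the shaft.
- pulley: Toothed belt pulley of aluminium, lying flat with its hub up: 42 mm across the flanges, 20 mm thick, with a hub 24 mm across and 8 mm high on top (28 mm in all); about 0.07 kg. Origin: centre of its underside, z along its axis.
- coupling: Jaw shaft coupling, a cylinder standing on end: 30 mm across, 40 mm tall, aluminium hubs with a dark rubber spider between; about 0.06 kg. Origin: centre of its underside, z along its axis.
- heat_sink: Aluminium heat sink lying with its fins up: 60 (x) x 25 (y) x 25 (z) mm, six fins running along x; about 0.06 kg. Origin: centre of its underside.
- pliers: Side-cutting pliers with black and orange handles lying beyond the trays, about 150 mm long, 55 mm wide, 16 mm high; to be left alone. Origin: under the joint; handles to its -y.
- parts_case: Flat clear case of small parts, 80 (x) x 110 (y) x 22 mm, to the robot's right; to be left alone. Origin: centre of its underside.
- screwdriver: Screwdriver 170 mm long lying along its x to the robot's left; to be left alone.
There are look-alikes about, which are no part of the job. What is shaped like the pulley but red is not meant. Leave any red look-alike of the coupling alone.

How it is judged:
At the end, for the whole second after the job is handed in: Each part stands upright (0.1 rad) on the floor (3 mm) of its own pocket in its own tray, centre within 16 mm (small motor), 12 (pulley), 14 (heat sink), 13 (large motor), 17 (coupling) of the pocket centre along each tray axis; trays flat; all released and at rest (x of small_motor in the frame of tray3 between -0.016 and 0.016 m and y of small_motor in the frame of tray3 between 0.063 and 0.095 m and z of small_motor in the frame of tray3 between 0 and 0.006 m and angle between each of small_motor, pulley, heat_sink, large_motor, coupling's own z axis and vertical below 0.1 rad and linear speed of each of small_motor, pulley, heat_sink, large_motor, coupling, tray3, tray2 below 0.02 m/s and angular speed of each of small_motor, pulley, heat_sink, large_motor, coupling below 0.2 rad/s and contact force between the fingers and small_motor below 0.05 N and x of pulley in the frame of tray3 between -0.012 and 0.012 m and y of pulley in the frame of tray3 between -0.002 and 0.022 m and z of pulley in the frame of tray3 between 0 and 0.006 m and contact force between the fingers and pulley below 0.05 N and x of heat_sink in the frame of tray3 between -0.014 and 0.014 m and y of heat_sink in the frame of tray3 between -0.083 and -0.055 m and z of heat_sink in the frame of tray3 between 0 and 0.006 m and contact force between the fingers and heat_sink below 0.05 N and x of large_motor in the frame of tray2 between -0.013 and 0.013 m and y of large_motor in the frame of tray2 between 0.021 and 0.047 m and z of large_motor in the frame of tray2 between 0 and 0.006 m and contact force between the fingers and large_motor below 0.05 N and x of coupling in the frame of tray2 between -0.017 and 0.017 m and y of coupling in the frame of tray2 between -0.052 and -0.018 m and z of coupling in the frame of tray2 between 0 and 0.006 m and contact force between the fingers and coupling below 0.05 N and angle between each of tray3, tray2's own z axis and vertical below 0.05 rad); the robot touches nothing.
It fails at once if a part falls free at more than 0.6 m/s (a drop of some 18 mm or more) ((linear speed of small_motor above 0.6 m/s and contact force between the fingers and small_motor below 0.01 N) or (linear speed of pulley above 0.6 m/s and contact force between the fingers and pulley below 0.01 N) or (linear speed of heat_sink above 0.6 m/s and contact force between the fingers and heat_sink below 0.01 N) or (linear speed of large_motor above 0.6 m/s and contact force between the fingers and large_motor below 0.01 N) or (linear speed of coupling above 0.6 m/s and contact force between the fingers and coupling below 0.01 N)).
It fails at once if pliers: shifted by more than 20 mm (distance of pliers from where it was at the start of the episode above 0.02 m).
It fails at once if parts case: shifted by more than 20 mm (distance of parts_case from where it was at the start of the episode above 0.02 m).
It fails at once if screwdriver: shifted by more than 20 mm (distance of screwdriver from where it was at the start of the episode above 0.02 m).
It also fails if it takes over 106 s, if anything falls off the work surface, if the arm or the gripper's body presses on something with over 40 N, if the wrist force passes 120 N, or if a joint passes its speed limit or range.

ROBOT

A 7-joint arm with a two-finger parallel gripper is mounted at the origin on the work surface. World frame = base frame: x ahead of the robot, y to its left, z up, the work surface at z = 0. Lengths are in m, angles in rad, forces in N, time in s.
With the tool pointing down it reaches from about 0.35 to 0.775 m from the base axis. Payload 3.1 kg.
Tool frame: the origin (TCP) lies on the centre line of the jaws, within the pads' length; the fingertips stand 11 mm ahead of it and the grasp point (between the pads) lies 8 mm behind it; z points along the fingers, y is the line along which they close (so a half turn about z gives the same grasp; the last joint's range is limited). The gripper opens to 85 mm and grips with 20 to 120 N. Pads are 22 mm wide; open, the fingers measure 114 mm over their backs; the gripper's body (76 mm by 85 mm) begins 54 mm behind the grasp point. The pads swing forward as they close: fully open they stand 13 mm farther back than shut.
Start: joints at [1.279, 0.311, 0.014, 1.512, -0.004, 1.319, -0.027], TCP at [0.136, -0.533, 0.214] pointing down, gripper open.
Joint ranges: [-2.7, 2.7], [-0.3, 1.91], [-1.27, 1.3], [0.12, 2.57], [-1.44, 4.58], [0.2, 2.03], [-3.05, 3.05]. Speed limits (rad/s): [2.79, 2.79, 3.14, 3.14, 3.14, 3.14, 3.14].

INTERFACE

Orientations are given as a rotation vector (axis times angle).
In Python, from workcell import read_state, read_camera, job_done gives the robot as it stands.
- The arm moves only by the shell command python3 -m crank 'ROWS'. ROWS is one flat JSON list of numbers that holds 1 to 5 rows one after another, with no inner brackets; each row has 5 numbers: the finger opening in m, then dx, dy, dz in shares of the most that a row can go, 1 being 50 mm, then a turn about the tool's z in parts of the range, where 1.0 means 180 degrees; each row shifts and turns the commanded pose from where the row before left it, along the tool's axes as they then stand; what a row does not reach is not made up. A row lasts 1/10 s, in which the tool goes at most 0.05 m and 0.15 rad, less where a joint would pass 70% of its speed; a pose out of reach is approached as far as the arm can. The fingers move at their own pace and stop on an object; the grip force is fixed at half the most. Time passes only in rows, so rows that do not move let the fingers close. It prints the time, the measured TCP pose, the force, the opening and the grip force at its end. Input that does not fit is refused with a message, and nothing moves.
- read_state(): the state, without advancing time (a new reading comes with each control period).
- read_camera(name): name is "side" or "top" or "wrist"; returns a dict with "frame" (400x640x3 uint8, red, green, blue), "fx", "fy", "cx", "cy" (pixels), "k1" (the pictures are not rectified: a ray, as slopes to the right and down, at radius r is drawn at 1 + k1 r^2 times it, then the intrinsics apply), "R" (3x3) and "t" (3): a world point X has camera coordinates R X + t. Camera axes: x right, y down, z forward; pixel columns grow to the right and rows downward; lengths in m; the calibration is good to about 2 mm. A picture is of the moment at which its call begins. There is no depth.
- job_done(): hands the job in; it is judged then, once.
The state is a dict: "clock": time; "joint_positions": joint angles; "dq": joint speeds; "tau": joint torques, N m; "eef_pos": TCP position; "tool_rot": TCP orientation; "ft_force": force on the tool from outside, world axes, zero at the start; "torque": the same for the moment, N m; "opening": finger opening in m; "finger_force": force on a finger pad.
Only numpy, scipy, OpenCV 4.12 (cv2) and the standard library are available. Lean on these libraries where they do the work, as an engineer would, in place of code of your own. Each camera call takes 0.05 s, during which the arm holds its last target. There are 200 camera calls.

## Working session

There is one attempt and no reset: what is moved stays moved. The work goes in short steps, Python scripts to look and compute and a shell command to move; the robot and the scene stay as the last step left them, time stands still between calls to the robot, and variables do not carry over. Pictures are saved under pics/ and viewed, at most 14 in all, crops included, and the job is handed in when it is done.

```bash
ls; mkdir -p pics; python3 - <<'E'
from workcell import *
import cv2,json
print(read_state())
for n in("top","side"):
    c=read_camera(n); cv2.imwrite(f"pics/{n}0.png",c["frame"][:,:,::-1]); print(n,{k:(v.tolist() if hasattr(v,'tolist') else v) for k,v in c.items() if k!="frame"})
E
```

```text
pics
{'clock': 0.0, 'joint_positions': array([ 1.27932015,  0.31167504,  0.01399295,  1.51305728, -0.00439786,
        1.31920264, -0.02716393]), 'dq': array([ 0.00018026,  0.00019212,  0.00139294,  0.00038623, -0.00057346,
        0.00041448, -0.00157665]), 'tau': array([-2.65763983e-04, -3.79911733e+01,  1.45605253e-01, -2.30589688e+01,
        1.18768433e-02,  1.36011362e-02, -3.56438953e-06]), 'eef_pos': array([ 0.13577088, -0.53218319,  0.21264883]), 'tool_rot': array([-3.11484091e+00, -3.91219610e-01,  6.02478552e-04]), 'ft_force': array([ 0.1295107 ,  0.86041179, -0.32445831]), 'torque': array([ 0.01217169,  0.00607088, -0.04100415]), 'finger_force': 0.0, 'opening': 0.0853263283217264}
top {'fx': 388.95546168382464, 'fy': 388.95546168382464, 'cx': 313.6731609858654, 'cy': 203.12999918385572, 'k1': -0.054886849942067, 'R': [[0.013896065827681155, -0.9998833129698995, -0.0063450609808386235], [-0.9950360616049205, -0.013202780203351295, -0.09863530149327965], [0.09854001958737849, 0.00768420713150052, -0.9951034205048633]], 't': [-0.013429808825696613, 0.5877258835679889, 1.0318916556386475]}
side {'fx': 447.17457639829985, 'fy': 447.17457639829985, 'cx': 321.85844879949036, 'cy': 195.40445441549554, 'k1': -0.04855729546396838, 'R': [[-0.9949995411760596, -0.09973834856642418, -0.005308001947334512], [-0.06163377088068434, 0.6549470118149546, -0.7531571482776279], [0.07859511019432278, -0.7490638647938533, -0.6578192267740721]], 't': [0.5701783977542826, 0.0486710127030155, 1.1401059087969425]}
```

View pics/top0.png

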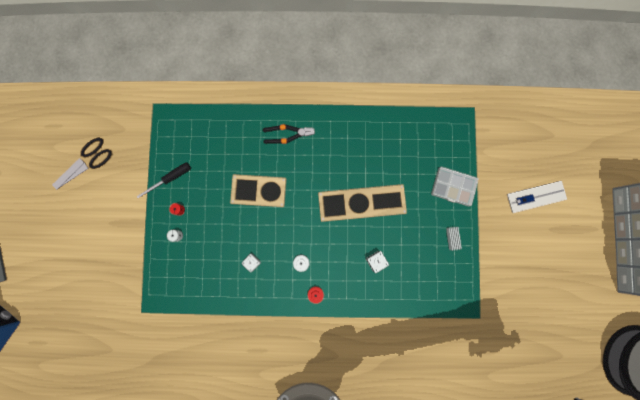

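View pics/side0.png

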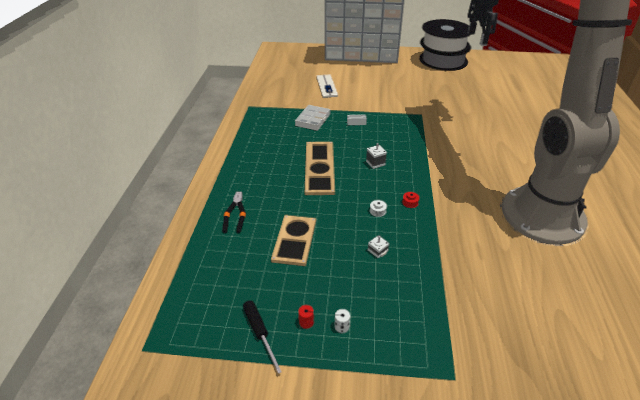

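Top view: tray2 at (258,191), tray3 at (362,203), small motor (250,263), pulley (301,264), large motor (377,261), heat sink (454,238), coupling (174,236); the red look-alikes are at (316,295) and (176,209). I'll enlarge two crops.

```bash
python3 - <<'E'
import cv2
i=cv2.imread("pics/top0.png")
for n,x in(("a",155),("b",300)):
    cv2.imwrite(f"pics/top0{n}.png",cv2.resize(i[160:300,x:x+180],None,fx=4.4,fy=4.2,interpolation=cv2.INTER_CUBIC) if 0 else cv2.resize(i[165:305,x:x+180],None,fx=4,fy=4,interpolation=cv2.INTER_CUBIC))
E
cat > h.py <<'E'
import numpy as np,cv2
from workcell import *
def w(c,u,v,z):
    "pixel -> world at height z"
    K=np.array([[c["fx"],0,c["cx"]],[0,c["fy"],c["cy"]],[0,0,1]])
    p=cv2.undistortPoints(np.array([[[u,v]]],float),K,np.array([c["k1"],0,0,0,0.]))[0,0]
    R,t=np.array(c["R"]),np.array(c["t"]); d=R.T@[*p,1]; o=-R.T@t
    return o+d*(z-o[2])/d[2]
def go(x,y,yaw,z,s=None):
    "shift in tool axes (dx,dy,dz), turn, to reach TCP x,y,z with closing line at world angle yaw (mod pi)"
    from scipy.spatial.transform import Rotation as Ro
    s=s or read_state(); R=Ro.from_rotvec(s["tool_rot"]).as_matrix()
    d=R.T@(np.array([x,y,z])-s["eef_pos"]); cy=np.arctan2(R[1,1],R[0,1])
    tr=(-(yaw-cy)+np.pi/2)%np.pi-np.pi/2
    print("tool d",d.round(4),"turn",round(tr,3),"closing angle",round(cy,3),"q7",s["joint_positions"][6].round(2),"tilt z",R[:,2].round(3))
E
```

```text
(no output)
```

View pics/top0a.png

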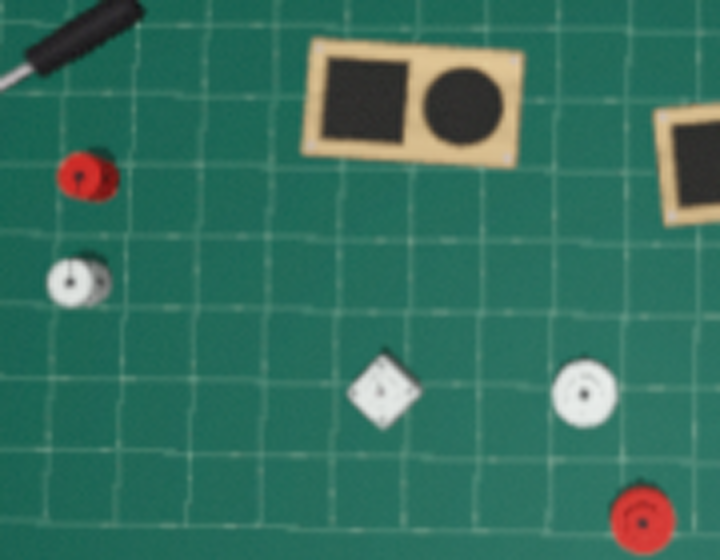

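View pics/top0b.png

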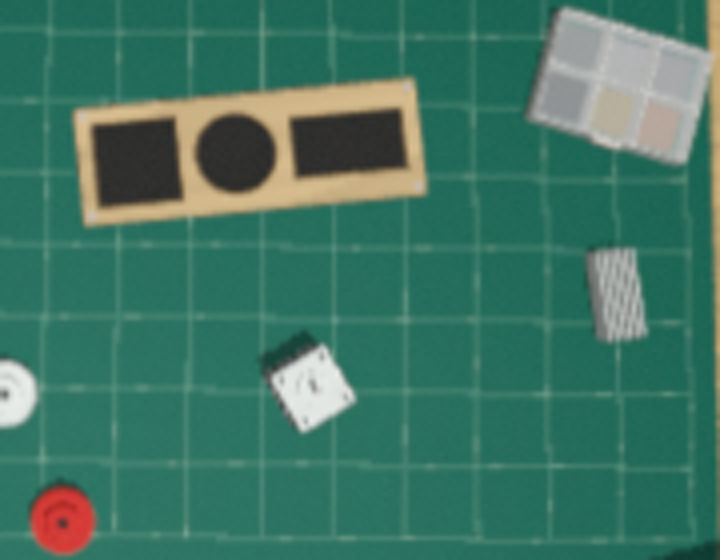

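Crop a (×4, origin 155,165) shows tray2, the small motor turned about 45°, the pulley and the coupling. Crop b (origin 300,165) shows tray3, the large motor turned about 30° and the heat sink with its fins nearly along world y. The corners I read off are used in the next script.

```bash
cat >> h.py <<'E'
def P(c,x0,pts,z,y0=165,k=4):
    return np.array([w(c,x0+(X+.5)/k-.5,y0+(Y+.5)/k-.5,z)[:2] for X,Y in pts])
E
python3 - <<'E'
from h import *
c=read_camera("top")
S=[("small",155,[(385,352),(422,390),(383,429),(348,391)],.028),("large",300,[(321,346),(355,397),(304,432),(272,378)],.048),
("pulley_hole",155,[(585,395)],.028),("pulley_fl",155,[(585,393)],.02),("coup",155,[(70,282)],.04),
("sink",300,[(600,251),(636,248),(647,334),(610,341)],.025),
("tray2",155,[(312,38),(525,50),(516,167),(302,154)],.011),("tray3",300,[(74,108),(413,78),(427,193),(84,226)],.011),
("case",300,[(560,7),(711,52),(686,165),(530,118)],.02),("t2sq",155,[(322,57),(408,63),(404,144),(320,138)],.011),("redp",155,[(643,522)],.028),("redc",155,[(80,177)],.04)]
for n,x,p,z in S:
    q=P(c,x,p,z); e=np.roll(q,-1,0)-q
    print(n,"c",q.mean(0).round(4),"len",np.linalg.norm(e,axis=1).round(4),"ang",np.degrees(np.arctan2(e[:,1],e[:,0])).round(1))
go(.4,-.1,0,.2)
E
```

```text
small c [0.4254 0.1622] len [0.0359 0.0369 0.0349 0.0361] ang [-134.2  135.9   44.3  -42.5]
large c [ 0.4327 -0.1775] len [0.0402 0.041  0.041  0.0389] ang [-145.9  124.6   31.1  -56.6]
pulley_hole c [0.4245 0.0268] len [0.] ang [0.]
pulley_fl c [0.4254 0.0271] len [0.] ang [0.]
coup c [0.4947 0.376 ] len [0.] ang [0.]
sink c [ 0.4978 -0.3936] len [0.0251 0.0588 0.0261 0.0614] ang [ -84.7 -173.7  101.     5.5]
tray2 c [0.624  0.1505] len [0.15   0.0823 0.1496 0.0819] ang [-92.6 176.9  87.3  -2.9]
tray3 c [ 0.5935 -0.1397] len [0.2376 0.0809 0.2388 0.0824] ang [ -84.1 -173.6   96.2    5.5]
case c [ 0.6419 -0.3975] len [0.1101 0.0819 0.1129 0.0815] ang [-105.9  165.9   73.9  -16.1]
t2sq c [0.6247 0.1856] len [0.0607 0.057  0.059  0.0571] ang [-93.3 178.8  86.7   0.6]
redp c [ 0.3407 -0.0134] len [0.] ang [0.]
redc c [0.566  0.3725] len [0.] ang [0.]
tool d [ 0.3629 -0.3536  0.0135] turn -1.321 closing angle -1.321 q7 -0.03 tilt z [-0.001  0.002 -1.   ]
```

```bash
cat >> h.py <<'E'
def chain(*T):
    "T: (x,y,z,yaw_deg or None). prints for each leg: shift in tool axes (before turning), then turn"
    from scipy.spatial.transform import Rotation as Ro
    s=read_state(); R=Ro.from_rotvec(s["tool_rot"]).as_matrix(); p=s["eef_pos"]; cy=np.arctan2(R[1,1],R[0,1])
    print("t",round(s["clock"],2),"p",p.round(4),"yaw",np.degrees(cy).round(1),"q7",s["joint_positions"][6].round(2),"open",round(s["opening"],4))
    for x,y,z,a in T:
        yy=np.array([np.cos(cy),np.sin(cy),0]); B=np.c_[np.cross(yy,[0,0,-1]),yy,[0,0,-1]]
        d=B.T@(np.array([x,y,z])-p); p=np.array([x,y,z]); t=0
        if a is not None: t=(-(np.radians(a)-cy)+np.pi/2)%np.pi-np.pi/2; cy-=t
        print("  d",d.round(4),"|xy|",np.hypot(*d[:2]).round(3),"turn",round(t,3))
E
python3 -c "
from h import *
chain((.4327,-.1775,.19,33.3),(.4327,-.1775,.026,None))"
```

```text
t 0.15 p [ 0.1358 -0.5324  0.2129] yaw -75.7 q7 -0.03 open 0.0857
  d [ 0.3754 -0.2704  0.0229] |xy| 0.463 turn 1.239
  d [0.    0.    0.164] |xy| 0.0 turn 0
```

The manual's scale: shifts go in shares of 50 mm and turns go in shares of 180 degrees. Converting my numbers, 0.0375 m is 0.75, -0.027 m is -0.54.

```bash
python3 -m crank '[0.085,0.75,-0.54,0,0,0.085,0.75,-0.54,0,0,0.085,0.75,-0.54,0,0,0.085,0.75,-0.54,0,0,0.085,0.75,-0.54,0,0]' && python3 -m crank '[0.085,0.75,-0.54,0.1,0,0.085,0.75,-0.54,0.1,0,0.085,0.75,-0.54,0.1,0,0.085,0.75,-0.54,0.1,0,0.085,0,0,0,0]'
python3 - <<'E'
from h import *
chain((.4327,-.1775,.19,33.3))
chain((.4327,-.1775,.19,-56.7))
c=read_camera("wrist"); cv2.imwrite("pics/w1.png",c["frame"][:,:,::-1])
E
```

```text
clock: 0.65
eef_pos: [0.285, -0.354, 0.2135]
tool_rot: [-3.117, -0.391, 0.0]
ft_force: [1.3, -0.9, 0.1]
opening: 0.0848
finger_force: 0.0
clock: 1.15
eef_pos: [0.4069, -0.2062, 0.1932]
tool_rot: [-3.11, -0.412, -0.004]
ft_force: [-1.4, -1.1, 0.0]
opening: 0.0853
finger_force: 0.0
t 1.15 p [ 0.4069 -0.2062  0.1932] yaw -74.9 q7 -0.92 open 0.0853
  d [ 0.0324 -0.021   0.0032] |xy| 0.039 turn 1.253
t 1.15 p [ 0.4069 -0.2062  0.1932] yaw -74.9 q7 -0.92 open 0.0853
  d [ 0.0324 -0.021   0.0032] |xy| 0.039 turn -0.318
```

View pics/w1.png

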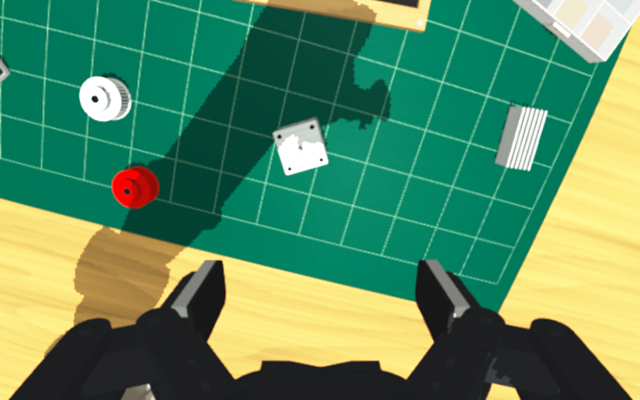

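Wrist view: the large motor stands at (300,147) ahead of the jaws with no connector in sight, and the fingers are at (200,300) and (440,300). The speed limit left the arm about 39 mm short. Continuing to the motor.

Converted, 0.0324 m is 0.648, -0.021 m is -0.42, -0.15 rad / 3.1416 = -0.0477.

```bash
python3 -m crank '[0.085,0.648,-0.42,0.06,0,0.085,0,0,0,-0.0477,0.085,0,0,0,-0.0477,0.085,0,0,0,-0.0057,0.085,0,0,0,0]'
python3 - <<'E'
from h import *
chain((.4327,-.1775,.10,-56.7),(.4327,-.1775,.026,None))
c=read_camera("wrist")
s=read_state()
# project expected motor top corners / shaft tip for checking
K=np.array([[c["fx"],0,c["cx"]],[0,c["fy"],c["cy"]],[0,0,1]])
print(cv2.projectPoints(np.array([[.4327,-.1775,.07],[.4327,-.1775,.048]]),cv2.Rodrigues(np.array(c["R"]))[0],np.array(c["t"]),K,np.array([c["k1"],0,0,0.]))[0].round(1).tolist())
cv2.imwrite("pics/w2.png",c["frame"][:,:,::-1])
E
```

```text
clock: 1.7
eef_pos: [0.4284, -0.1869, 0.1906]
tool_rot: [3.018, 0.873, -0.001]
ft_force: [-0.3, -0.0, 0.4]
opening: 0.0851
finger_force: 0.0
t 1.7 p [ 0.4284 -0.1869  0.1906] yaw -57.7 q7 -0.7 open 0.0851
  d [ 0.0087 -0.0057  0.0906] |xy| 0.01 turn -0.018
  d [0.    0.    0.074] |xy| 0.0 turn 0
[[[315.1, 179.7]], [[315.5, 174.2]]]
```

View pics/w2.png

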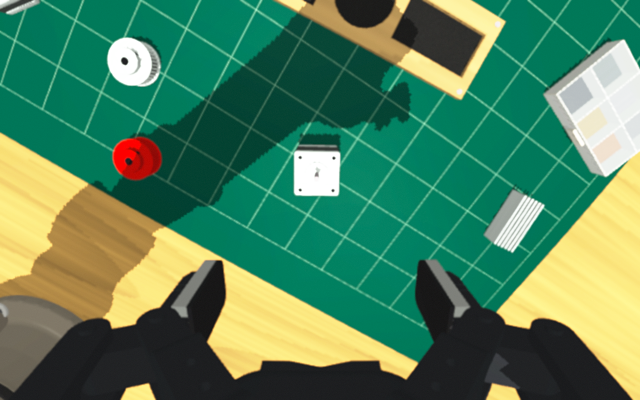

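The motor top is centred at (317,172) and square to the jaws, with its predicted position at (315,174), so the calibration agrees. Descend and grip.

Converted, 0.035 m is 0.7, 0.0087 m is 0.174, -0.018 rad / 3.1416 = -0.0057.

```bash
python3 -m crank '[0.085,0.174,-0.114,0.4,-0.0057,0.085,0,0,0.7,0,0.085,0,0,0.7,0,0.085,0,0,0.6,0,0.085,0,0,0.5,0]' && python3 -m crank '[0.085,0,0,0.36,0,0.085,0,0,0,0,0.03,0,0,0,0,0.03,0,0,0,0,0.03,0,0,0,0]' && python3 -m crank '[0.03,0,0,0,0,0.03,0,0,0,0]'; python3 -c "
from h import *
chain((.4327,-.1775,.126,None),(.6256,.1845,.126,-2.7),(.6256,.1845,.03,None))"
```

```text
clock: 2.25
eef_pos: [0.4323, -0.1767, 0.0441]
tool_rot: [-3.009, -0.902, 0.002]
ft_force: [0.2, -0.1, -0.5]
opening: 0.0852
finger_force: 0.0
clock: 2.75
eef_pos: [0.4345, -0.1768, 0.029]
tool_rot: [3.006, 0.906, 0.003]
ft_force: [-0.6, -0.1, -0.3]
opening: 0.0437
finger_force: 0.0
clock: 2.95
eef_pos: [0.4351, -0.1768, 0.03]
tool_rot: [3.005, 0.906, 0.004]
ft_force: [-0.7, 0.1, 10.9]
opening: 0.0299
finger_force: 4.7
t 2.95 p [ 0.4351 -0.1768  0.03  ] yaw -56.4 q7 -0.8 open 0.0299
  d [-0.0024 -0.0007 -0.096 ] |xy| 0.002 turn 0
  d [ 0.3608 -0.1951  0.    ] |xy| 0.41 turn -0.938
  d [0.    0.    0.096] |xy| 0.0 turn 0
```

```bash
python3 - <<'E'
from h import *
a=read_camera("wrist")["frame"]; b=read_camera("side")["frame"][90:240,300:480]
b=cv2.resize(b,None,fx=2.66,fy=2.66,interpolation=cv2.INTER_CUBIC)[:400]
a=a[60:,150:490]
b=cv2.resize(b,(int(b.shape[1]*a.shape[0]/b.shape[0]),a.shape[0]))
cv2.imwrite("pics/g1.png",np.hstack([a,b])[:,:,::-1])
E
```

```text
(no output)
```

View pics/g1.png

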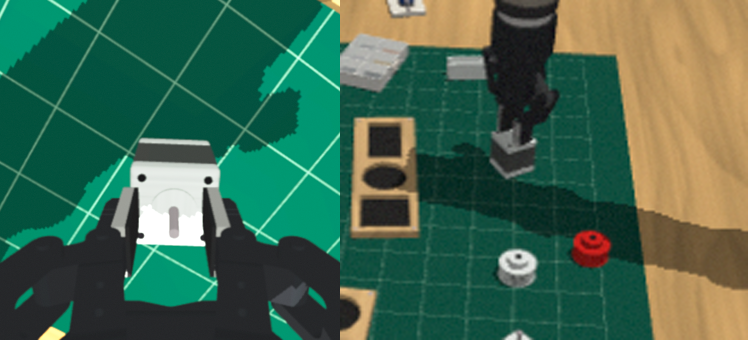

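The picture shows the motor at (172,190) with the pads at its side faces, but the opening reads 30 mm with only 4.7 N, so the fingers may have stopped at the commanded opening. I'll close further and see.

```bash
python3 -m crank '[0,0,0,0,0,0,0,0,0,0,0,0,0,0,0]'; python3 - <<'E'
from h import *
a=read_camera("wrist")["frame"][60:,150:490]; b=read_camera("side")["frame"][110:185,330:415]
b=cv2.resize(b,(int(b.shape[1]*a.shape[0]/b.shape[0]),a.shape[0]),interpolation=cv2.INTER_CUBIC)
cv2.imwrite("pics/g2.png",np.hstack([a,b])[:,:,::-1]); print(read_state())
E
```

```text
clock: 3.35
eef_pos: [0.4379, -0.1768, 0.0328]
tool_rot: [3.002, 0.906, 0.011]
ft_force: [-2.1, 1.7, 23.0]
opening: 0.0021
finger_force: 61.1
{'clock': 3.45, 'joint_positions': array([ 0.64394054,  0.36734189, -0.36263703,  1.95369744,  0.17274295,
        0.84079729, -0.79560662]), 'dq': array([ 6.00694054e-04, -6.11126135e-05,  1.72943145e-03,  1.25182579e-04,
        1.06487833e-03,  1.75037557e-05,  1.06243913e-03]), 'tau': array([ 5.23675159e-01, -2.39702618e+01, -1.10188086e+00, -1.29600924e+01,
        4.98172771e-01, -1.34298127e+00, -8.43217003e-04]), 'eef_pos': array([ 0.43789848, -0.17678699,  0.03276767]), 'tool_rot': array([3.00212156, 0.90607626, 0.01121168]), 'ft_force': array([-3.31236682,  2.20006403, 23.11541497]), 'torque': array([ 0.54963059,  0.70549088, -0.05398579]), 'finger_force': 61.074730764376, 'opening': 0.002260632506054644}
```

View pics/g2.png

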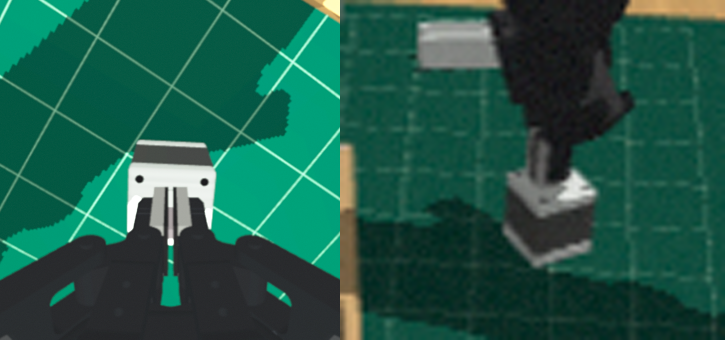

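The fingers closed to 2 mm with 23 N pushing up. They seem to be on top of the motor, around the shaft at (320,250) in the full frame. I'll check by projecting the tool axis into both cameras.

```bash
cat >> h.py <<'E'
def pr(c,X):
    K=np.array([[c["fx"],0,c["cx"]],[0,c["fy"],c["cy"]],[0,0,1]])
    return cv2.projectPoints(np.array(X,float),cv2.Rodrigues(np.array(c["R"]))[0],np.array(c["t"]),K,np.array([c["k1"],0,0,0.]))[0][:,0]
E
python3 - <<'E'
from h import *
from scipy.spatial.transform import Rotation as Ro
s=read_state(); R=Ro.from_rotvec(s["tool_rot"]).as_matrix(); p=s["eef_pos"]
ax=[p+R[:,2]*d for d in(.02,.011,0,-.01,-.02,-.03)]
a=np.radians(33.3); U=np.array([np.cos(a),np.sin(a)]); V=np.array([-U[1],U[0]])
M=[[*(np.array([.4327,-.1775])+.021*(i*U+j*V)),z] for z in(.048,0) for i,j in((1,1),(1,-1),(-1,-1),(-1,1))]
for n in("wrist","side"):
    c=read_camera(n); print(n,"cam pos",(-np.array(c["R"]).T@np.array(c["t"])).round(3)); print(pr(c,ax).round(0).tolist()); print(pr(c,M).round(0).tolist())
    f=c["frame"].copy()
    for q in pr(c,M): cv2.circle(f,tuple(int(v) for v in q),1,(255,0,0),-1)
    for i,q in enumerate(pr(c,ax)): cv2.circle(f,tuple(int(v) for v in q),1,(255,255,0) if i!=1 else (0,0,255),-1)
    if n=="wrist": A=f[100:400,160:480]
    else: B=cv2.resize(f[110:185,330:415],(340,300),interpolation=cv2.INTER_NEAREST)
cv2.imwrite("pics/g3.png",np.hstack([A,B])[:,:,::-1])
E
```

```text
wrist cam pos [ 0.499 -0.134  0.192]
[[322.0, 234.0], [322.0, 241.0], [323.0, 249.0], [323.0, 258.0], [323.0, 268.0], [323.0, 279.0]]
[[273.0, 231.0], [363.0, 231.0], [360.0, 308.0], [277.0, 308.0], [284.0, 201.0], [353.0, 202.0], [351.0, 264.0], [285.0, 264.0]]
side cam pos [0.481 0.879 0.79 ]
[[374.0, 160.0], [374.0, 157.0], [375.0, 154.0], [375.0, 151.0], [375.0, 148.0], [376.0, 146.0]]
[[375.0, 156.0], [367.0, 148.0], [379.0, 144.0], [387.0, 152.0], [373.0, 169.0], [366.0, 161.0], [378.0, 157.0], [386.0, 165.0]]
```

View pics/g3.png

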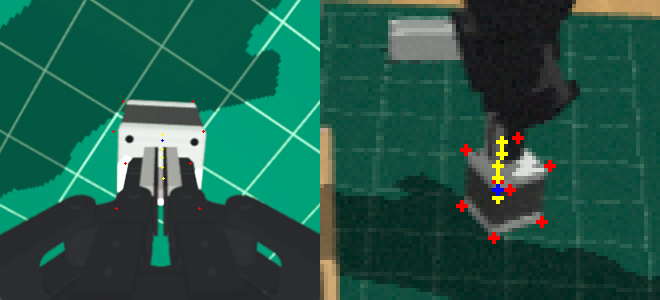

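The motor has not moved: its corners match the prediction in the side view. The fingertips are on its top face, not 11 mm ahead of the reported TCP, so the reported height and tip offset disagree. I'll calibrate by touching bare mat with the closed fingers.

Converted, -0.04 m is -0.8, -0.03 m is -0.6.

```bash
python3 -m crank '[0.02,0,0,0,0,0.02,0,0,0,0,0.02,0,0,-0.6,0,0.02,0,0,-0.8,0,0.0,-0.36,0.56,0,0]' && python3 -m crank '[0,-0.36,0.56,0,0,0,-0.36,0.56,0,0,0,0,0,0,0,0,0,0,0.6,0,0,0,0,0.46,0]' && python3 -m crank '[0,0,0,0.08,0,0,0,0,0,0]' && python3 -m crank '[0,0,0,0.08,0,0,0,0,0,0]' && python3 -m crank '[0,0,0,0.08,0,0,0,0,0,0]' && python3 -m crank '[0,0,0,0.08,0,0,0,0,0,0]' | cat
```

```text
clock: 4.05
eef_pos: [0.4397, -0.2061, 0.1039]
tool_rot: [2.998, 0.919, 0.017]
ft_force: [1.3, -0.6, -0.3]
opening: 0.0067
finger_force: 0.0
clock: 4.55
eef_pos: [0.4354, -0.2763, 0.0448]
tool_rot: [3.007, 0.906, 0.002]
ft_force: [-0.5, 0.6, -1.2]
opening: 0.0002
finger_force: 0.0
clock: 4.75
eef_pos: [0.4346, -0.2754, 0.0406]
tool_rot: [-3.007, -0.908, 0.001]
ft_force: [-0.2, 0.1, -0.0]
opening: 0.0002
finger_force: 0.0
clock: 4.95
eef_pos: [0.4356, -0.2763, 0.0376]
tool_rot: [3.006, 0.907, 0.002]
ft_force: [-0.7, 0.2, -0.6]
opening: 0.0
finger_force: 0.0
clock: 5.15
eef_pos: [0.4348, -0.2761, 0.0327]
tool_rot: [3.008, 0.907, -0.0]
ft_force: [-0.2, 0.1, -0.4]
opening: -0.0
finger_force: 0.0
clock: 5.35
eef_pos: [0.4344, -0.2759, 0.0282]
tool_rot: [-3.007, -0.907, 0.001]
ft_force: [-0.6, 0.9, -0.4]
opening: -0.0003
finger_force: 0.0
```

Converted, 0.005 m is 0.1, 0.003 m is 0.06.

```bash
python3 -m crank '[0,0,0,0.1,0,0,0,0,0.06,0,0,0,0,0,0]' && python3 -m crank '[0,0,0,0.08,0,0,0,0,0,0]' && python3 -m crank '[0,0,0,0.08,0,0,0,0,0,0]' && python3 -m crank '[0,0,0,0.06,0,0,0,0,0,0]'; python3 - <<'E'
from h import *
from scipy.spatial.transform import Rotation as Ro
s=read_state(); R=Ro.from_rotvec(s["tool_rot"]).as_matrix(); p=s["eef_pos"]
c=read_camera("wrist");f=c["frame"].copy()
for i,q in enumerate(pr(c,[p+R@[x,0,d] for d in (.011,0,-.01,-.02) for x in(-.011,0,.011)])): cv2.circle(f,tuple(int(v) for v in q),1,(255,0,0) if i<3 else (255,255,0),-1)
g=read_camera("side");F=g["frame"].copy()
for i,q in enumerate(pr(g,[p+R@[0,0,d] for d in (.011,0,-.01,-.02)])): cv2.circle(F,tuple(int(v) for v in q),0,(255,0,0) if i<1 else (255,255,0),-1)
B=F[90:165,330:415]
cv2.imwrite("pics/g4.png",np.hstack([f[100:400,160:480],cv2.resize(B,(340,300),interpolation=cv2.INTER_NEAREST)])[:,:,::-1])
E
```

```text
clock: 5.65
eef_pos: [0.4343, -0.2757, 0.02]
tool_rot: [-3.007, -0.907, 0.001]
ft_force: [-0.3, -0.2, -0.1]
opening: 0.0002
finger_force: 0.0
clock: 5.85
eef_pos: [0.4345, -0.2758, 0.0162]
tool_rot: [-3.007, -0.907, 0.001]
ft_force: [0.0, -0.3, -0.6]
opening: -0.0001
finger_force: 0.0
clock: 6.05
eef_pos: [0.4344, -0.2758, 0.0122]
tool_rot: [-3.007, -0.907, 0.001]
ft_force: [0.0, 0.3, -0.8]
opening: -0.0003
finger_force: 0.0
clock: 6.25
eef_pos: [0.4346, -0.2759, 0.0093]
tool_rot: [-3.007, -0.907, 0.001]
ft_force: [0.0, 0.2, 0.8]
opening: 0.0002
finger_force: 0.0
```

View pics/g4.png

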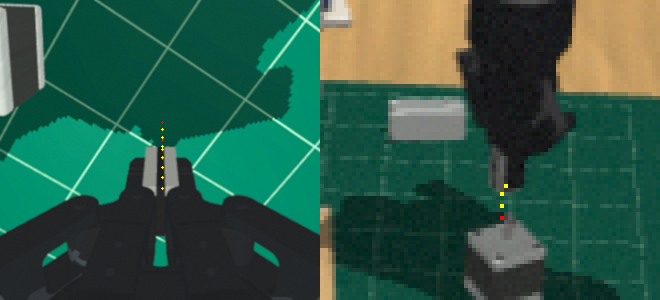

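At a reported z of 0.009 there is no contact. The tip in the side view at (505,188) lies about 28 mm higher than the given tool frame says. I'll carry on down until the fingers touch.

Converted, 0.005 m is 0.1, 0.003 m is 0.06.

```bash
python3 -m crank '[0,0,0,0.1,0,0,0,0,0.1,0,0,0,0,0.06,0,0,0,0,0,0]' && python3 -m crank '[0,0,0,0.06,0,0,0,0,0,0]' && python3 -m crank '[0,0,0,0.06,0,0,0,0,0,0]' && python3 -m crank '[0,0,0,0.06,0,0,0,0,0,0]' 
```

```text
clock: 6.75
eef_pos: [0.4342, -0.2757, -0.0041]
tool_rot: [-3.007, -0.907, 0.002]
ft_force: [0.0, 0.2, 0.2]
opening: -0.0002
finger_force: 0.0
clock: 6.95
eef_pos: [0.4346, -0.2759, -0.0066]
tool_rot: [-3.007, -0.907, 0.001]
ft_force: [-0.2, 1.0, -1.1]
opening: -0.0001
finger_force: 0.0
clock: 7.15
eef_pos: [0.4346, -0.2759, -0.0096]
tool_rot: [-3.007, -0.907, 0.001]
ft_force: [-0.8, -0.3, 0.5]
opening: 0.0
finger_force: 0.0
clock: 7.35
eef_pos: [0.4345, -0.2759, -0.0127]
tool_rot: [-3.007, -0.907, 0.001]
ft_force: [0.8, 0.6, 0.0]
opening: -0.0004
finger_force: 0.0
```

Converted, 0.003 m is 0.06.

```bash
python3 -m crank '[0,0,0,0.06,0,0,0,0,0,0]' && python3 -m crank '[0,0,0,0.04,0,0,0,0,0,0]' && python3 -m crank '[0,0,0,0.04,0,0,0,0,0,0]'
```

```text
clock: 7.55
eef_pos: [0.4345, -0.2759, -0.0157]
tool_rot: [-3.007, -0.907, 0.001]
ft_force: [-0.2, -0.2, 0.1]
opening: 0.0003
finger_force: 0.0
clock: 7.75
eef_pos: [0.435, -0.2761, -0.0173]
tool_rot: [3.008, 0.907, 0.0]
ft_force: [-0.1, 0.4, -0.5]
opening: -0.0001
finger_force: 0.0
clock: 7.95
eef_pos: [0.4351, -0.2762, -0.0175]
tool_rot: [3.007, 0.907, -0.001]
ft_force: [-3.7, 1.8, 13.3]
opening: 0.0001
finger_force: 6.4
```

The fingers touch the mat at a reported z of -0.017, so the true height is the reported one plus 28 mm. All z targets shift by -0.028. Back to the motor.

Converted, -0.04 m is -0.8, -0.03 m is -0.6.

```bash
python3 -m crank '[0,0,0,-0.6,0,0,0,0,-0.8,0,0.085,0,0,-0.8,0,0.085,0,0,0,0,0.085,0,0,0,0]';python3 -c "
from h import *
chain((.433,-.1775,.09,-56.7),(.433,-.1775,-.004,None))"
```

```text
clock: 8.45
eef_pos: [0.4355, -0.2765, 0.0917]
tool_rot: [3.006, 0.906, 0.002]
ft_force: [-0.1, 0.2, -1.0]
opening: 0.0432
finger_force: 0.0
t 8.45 p [ 0.4355 -0.2765  0.0917] yaw -56.4 q7 -0.57 open 0.0432
  d [ 0.0526 -0.0839  0.0017] |xy| 0.099 turn 0.005
  d [0.    0.    0.094] |xy| 0.0 turn 0
```

Converted, -0.028 m is -0.56, 0.018 m is 0.36.

```bash
python3 -m crank '[0.085,0.36,-0.56,0,0,0.085,0.36,-0.56,0,0,0.085,0.34,-0.56,0,0,0.085,0,0,0,0,0.085,0,0,0,0]';python3 - <<'E'
from h import *
chain((.433,-.1775,.09,-56.7),(.433,-.1775,-.004,None))
c=read_camera("wrist"); cv2.imwrite("pics/w3.png",c["frame"][:,:,::-1]); print(pr(c,[[.433,-.1775,.048-.028],[.433,-.1775,.048]]))
E
```

```text
clock: 8.95
eef_pos: [0.4314, -0.1759, 0.0893]
tool_rot: [-3.005, -0.91, 0.004]
ft_force: [-0.2, -0.4, -0.6]
opening: 0.0849
finger_force: 0.0
t 8.95 p [ 0.4314 -0.1759  0.0893] yaw -56.3 q7 -0.75 open 0.0849
  d [ 0.0004  0.0023 -0.0007] |xy| 0.002 turn 0.007
  d [0.    0.    0.094] |xy| 0.0 turn 0
[[325.21342866 207.12417449]
 [325.7440673  220.74276294]]
```

View pics/w3.png

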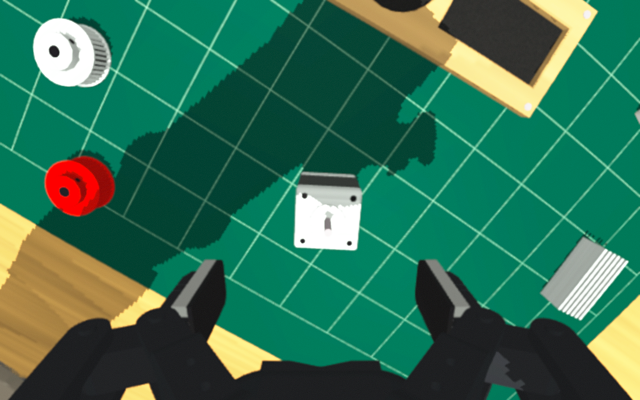

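The motor top is at (328,218), square between the jaws. Descend with the corrected height.

Converted, 0.035 m is 0.7, 0.03 m is 0.6.

```bash
python3 -m crank '[0.085,0.008,0.046,0.6,0,0.085,0,0,0.7,0,0.085,0,0,0.4,0,0.085,0,0,0.18,0,0.085,0,0,0,0]' && python3 -m crank '[0.085,0,0,0,0,0,0,0,0,0,0,0,0,0,0,0,0,0,0,0,0,0,0,0,0]' && python3 -m crank '[0,0,0,0,0,0,0,0,0,0]'; python3 -c "
from h import *
chain((.433,-.1775,.096,None),(.6256,.1845,.096,-2.7),(.6256,.1845,0,None))"
```

```text
clock: 9.5
eef_pos: [0.4327, -0.1791, -0.0048]
tool_rot: [-3.007, -0.904, 0.004]
ft_force: [-0.5, 1.0, 0.2]
opening: 0.0851
finger_force: 0.0
clock: 10.0
eef_pos: [0.4351, -0.1789, -0.0022]
tool_rot: [3.006, 0.907, 0.002]
ft_force: [-0.2, -0.5, 5.5]
opening: 0.0415
finger_force: 60.2
clock: 10.2
eef_pos: [0.4351, -0.1789, -0.0022]
tool_rot: [3.006, 0.907, 0.002]
ft_force: [0.1, 0.1, 6.4]
opening: 0.0415
finger_force: 60.3
t 10.2 p [ 0.4351 -0.1789 -0.0022] yaw -56.4 q7 -0.82 open 0.0415
  d [-0.001  -0.0023 -0.0982] |xy| 0.003 turn 0
  d [ 0.3606 -0.1951  0.    ] |xy| 0.41 turn -0.938
  d [0.    0.    0.096] |xy| 0.0 turn 0
```

Gripped: 41.5 mm at 60 N. Lift and carry it to tray2's square pocket.

The manual's scale: shifts go in shares of 50 mm and turns go in shares of 180 degrees. Converting my numbers, 0.036 m is 0.72, -0.03 m is -0.6.

```bash
python3 -m crank '[0,0,0,-0.2,0,0,0,0,-0.6,0,0,0,0,-0.6,0,0,0,0,-0.56,0,0,0.72,-0.39,0,0]' && python3 -m crank '[0,0.72,-0.39,0,0,0,0.72,-0.39,0,0,0,0.72,-0.39,0,0,0,0.72,-0.39,0,0,0,0.72,-0.39,0,0]' && python3 -m crank '[0,0.72,-0.39,0,0,0,0.72,-0.39,0,0,0,0.72,-0.39,0,0,0,0,0,0,-0.0477,0,0,0,0,-0.0477]' && python3 -m crank '[0,0,0,0,-0.0477,0,0,0,0,-0.0477,0,0,0,0,-0.0477,0,0,0,0,-0.0477,0,0,0,0,0]'; python3 -c "
from h import *
chain((.6256,.1845,.096,-2.7),(.6256,.1845,.0,None))"
```

```text
clock: 10.7
eef_pos: [0.4535, -0.1502, 0.0981]
tool_rot: [3.005, 0.886, 0.002]
ft_force: [1.5, -1.3, -3.9]
opening: 0.0417
finger_force: 60.8
clock: 11.2
eef_pos: [0.5489, 0.0397, 0.0942]
tool_rot: [-3.008, -0.907, 0.003]
ft_force: [0.8, -0.1, -3.4]
opening: 0.0414
finger_force: 60.8
clock: 11.7
eef_pos: [0.6058, 0.1496, 0.0938]
tool_rot: [-2.83, -1.361, 0.003]
ft_force: [-0.7, -1.0, -3.0]
opening: 0.0415
finger_force: 60.9
clock: 12.2
eef_pos: [0.6061, 0.1463, 0.0938]
tool_rot: [-2.313, -2.124, 0.003]
ft_force: [0.1, -0.7, -4.1]
opening: 0.0415
finger_force: 60.8
t 12.2 p [0.6061 0.1463 0.0938] yaw -4.9 q7 -0.64 open 0.0415
  d [ 0.0397  0.0162 -0.0022] |xy| 0.043 turn -0.038
  d [0.    0.    0.096] |xy| 0.0 turn 0
```

Converted, 0.03 m is 0.6, 0.02 m is 0.4, -0.038 rad / 3.1416 = -0.0121.

```bash
python3 -m crank '[0,0.4,0.16,0,-0.0121,0,0.394,0.164,0,0,0,0,0,0.6,0,0,0,0,0.6,0,0,0,0,0,0]'; python3 - <<'E'
from h import *
chain((.6256,.1845,.012,-2.7),(.6256,.1845,.001,None))
c=read_camera("wrist"); cv2.imwrite("pics/w4.png",c["frame"][:,:,::-1])
E
```

```text
clock: 12.7
eef_pos: [0.6212, 0.1829, 0.029]
tool_rot: [-2.272, -2.163, 0.019]
ft_force: [-0.9, -1.1, -4.3]
opening: 0.0415
finger_force: 60.7
t 12.7 p [0.6212 0.1829 0.029 ] yaw -2.8 q7 -0.68 open 0.0415
  d [0.0018 0.0043 0.017 ] |xy| 0.005 turn -0.002
  d [0.    0.    0.011] |xy| 0.0 turn 0
```

View pics/w4.png

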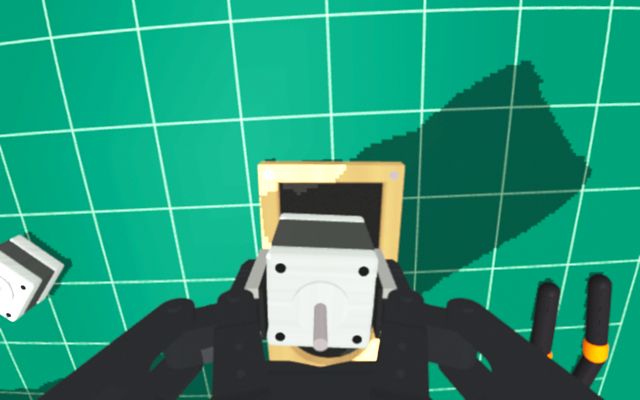

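The held motor's base edge (280–362, row 215) is over the square pocket (278–383), a little to the left. The 4 mm correction fixes that. Lower and release.

Converted, 0.008 m is 0.16, 0.005 m is 0.1.

```bash
python3 -m crank '[0,0.036,0.086,0.1,0,0,0,0,0.16,0,0,0,0,0.16,0,0,0,0,0,0]' && python3 -m crank '[0,0,0,0.08,0,0,0,0,0.06,0,0,0,0,0,0]'; python3 -c "
from h import *
chain((.6256,.1845,.001,-2.7))"
```

```text
clock: 13.15
eef_pos: [0.6294, 0.1864, 0.0126]
tool_rot: [-2.273, -2.168, 0.004]
ft_force: [-0.1, -0.3, -2.8]
opening: 0.0417
finger_force: 60.9
clock: 13.45
eef_pos: [0.6299, 0.1869, 0.0062]
tool_rot: [-2.273, -2.168, 0.001]
ft_force: [-0.2, -1.1, -3.3]
opening: 0.0416
finger_force: 60.9
t 13.45 p [0.6299 0.1869 0.0062] yaw -2.7 q7 -0.69 open 0.0416
  d [-0.0026 -0.0042  0.0052] |xy| 0.005 turn 0.0
```

```bash
python3 -m crank '[0,-0.052,-0.084,0,0,0,0,0,0.06,0,0,0,0,0.04,0,0,0,0,0,0,0,0,0,0,0]'; python3 -c "
from h import *
chain((.6256,.1845,.001,-2.7))"
```

```text
clock: 13.95
eef_pos: [0.6259, 0.1847, 0.0016]
tool_rot: [-2.273, -2.169, 0.0]
ft_force: [0.1, -0.6, -3.5]
opening: 0.0419
finger_force: 60.9
t 13.95 p [0.6259 0.1847 0.0016] yaw -2.7 q7 -0.69 open 0.0419
  d [-0.0002 -0.0003  0.0006] |xy| 0.0 turn 0.0
```

Force still carries the weight; ease down until it touches, then open and rise.

Converted, 0.0015 m is 0.03.

```bash
python3 -m crank '[0,0,0,0.03,0,0,0,0,0,0]' && python3 -m crank '[0,0,0,0.03,0,0,0,0,0,0]' && python3 -m crank '[0.06,0,0,0,0,0.06,0,0,0,0,0.06,0,0,-0.2,0,0.06,0,0,-0.6,0,0.07,0,0,-0.8,0]' && python3 -m crank '[0.07,0,0,-0.4,0,0.07,0,0,0,0]'; python3 -c "
from h import *
chain((.4254,.1622,.09,-45),(.4254,.1622,-.009,None))
chain((.4254,.1622,.09,45),(.4254,.1622,-.009,None))"
```

```text
clock: 14.15
eef_pos: [0.6263, 0.1849, 0.0009]
tool_rot: [2.273, 2.168, 0.001]
ft_force: [-2.1, -1.0, 1.8]
opening: 0.041
finger_force: 61.1
clock: 14.35
eef_pos: [0.6263, 0.1849, 0.0009]
tool_rot: [2.272, 2.168, 0.001]
ft_force: [-2.9, -1.8, 8.1]
opening: 0.0414
finger_force: 62.0
clock: 14.85
eef_pos: [0.6244, 0.1839, 0.0777]
tool_rot: [-2.271, -2.168, 0.007]
ft_force: [0.6, 0.4, 0.1]
opening: 0.0701
finger_force: 0.0
clock: 15.05
eef_pos: [0.6289, 0.1866, 0.1039]
tool_rot: [2.271, 2.166, 0.014]
ft_force: [-0.0, -0.5, -0.2]
opening: 0.07
finger_force: 0.0
t 15.05 p [0.6289 0.1866 0.1039] yaw -2.7 q7 -0.65 open 0.07
  d [-0.034  -0.2021  0.0139] |xy| 0.205 turn 0.738
  d [0.    0.    0.099] |xy| 0.0 turn 0
t 15.05 p [0.6289 0.1866 0.1039] yaw -2.7 q7 -0.65 open 0.07
  d [-0.034  -0.2021  0.0139] |xy| 0.205 turn -0.832
  d [0.    0.    0.099] |xy| 0.0 turn 0
```

Large motor placed. Next, the small motor.

Converted, -0.042 m is -0.84, 0.014 m is 0.28.

```bash
python3 -m crank '[0.085,-0.14,-0.8,0,0,0.085,-0.14,-0.8,0,0,0.085,-0.14,-0.8,0,0,0.085,-0.14,-0.8,0,0,0.085,-0.12,-0.84,0.28,0]' && python3 -m crank '[0.085,0,0,0,0.0477,0.085,0,0,0,0.0477,0.085,0,0,0,0.0477,0.085,0,0,0,0.0477,0.085,0,0,0,0.0382]' && python3 -m crank '[0.085,0,0,0,0,0.085,0,0,0,0]'; python3 - <<'E'
from h import *
chain((.4254,.1622,.09,-44.1),(.4254,.1622,-.008,None))
c=read_camera("wrist"); cv2.imwrite("pics/w5.png",c["frame"][:,:,::-1]); print(pr(c,[[.4254,.1622,.028]]))
c=read_camera("top"); cv2.imwrite("pics/t5.png",c["frame"][:,:,::-1])
E
```

```text
clock: 15.55
eef_pos: [0.4221, 0.1604, 0.0851]
tool_rot: [2.273, 2.167, 0.004]
ft_force: [1.2, 1.1, 0.4]
opening: 0.0848
finger_force: 0.0
clock: 16.05
eef_pos: [0.4219, 0.1599, 0.0841]
tool_rot: [-2.895, -1.221, 0.002]
ft_force: [-0.4, 0.4, -0.7]
opening: 0.0852
finger_force: 0.0
clock: 16.25
eef_pos: [0.4221, 0.1601, 0.0843]
tool_rot: [2.89, 1.233, -0.001]
ft_force: [0.8, -1.0, -0.2]
opening: 0.0853
finger_force: 0.0
t 16.25 p [0.4221 0.1601 0.0843] yaw -43.8 q7 -1.36 open 0.0853
  d [ 0.0038  0.0009 -0.0057] |xy| 0.004 turn 0.006
  d [0.    0.    0.098] |xy| 0.0 turn 0
[[323.32654319 208.9085517 ]]
```

View pics/w5.png

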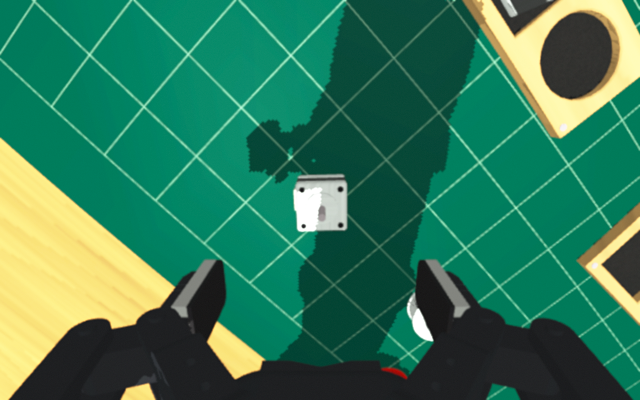

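The small motor top is at (321,205), as predicted and square to the jaws. Descend and grip.

Converted, 0.03 m is 0.6, 0.02 m is 0.4.

```bash
python3 -m crank '[0.085,0.076,0.018,0.4,0,0.085,0,0,0.6,0,0.085,0,0,0.6,0,0.085,0,0,0.246,0,0.085,0,0,0,0]' && python3 -m crank '[0.085,0,0,0,0,0,0,0,0,0,0,0,0,0,0,0,0,0,0,0,0,0,0,0,0]' && python3 -m crank '[0,0,0,0,0,0,0,0,0,0]'; python3 -c "
from h import *
chain((.4254,.1622,.092,None),(.5852,-.0611,.092,6),(.5852,-.0611,0,None))"
```

```text
clock: 16.85
eef_pos: [0.4241, 0.1617, -0.0091]
tool_rot: [-2.89, -1.23, 0.007]
ft_force: [-0.4, -0.5, -0.3]
opening: 0.085
finger_force: 0.0
clock: 17.35
eef_pos: [0.4268, 0.1627, -0.0067]
tool_rot: [2.891, 1.229, 0.003]
ft_force: [-1.3, -1.2, 0.0]
opening: 0.0335
finger_force: 60.1
clock: 17.55
eef_pos: [0.4268, 0.1627, -0.0067]
tool_rot: [2.891, 1.229, 0.003]
ft_force: [-0.6, 0.2, 6.2]
opening: 0.0335
finger_force: 61.1
t 17.55 p [ 0.4268  0.1627 -0.0067] yaw -43.9 q7 -1.48 open 0.0335
  d [-0.0013 -0.0007 -0.0987] |xy| 0.001 turn 0
  d [-0.0499  0.27    0.    ] |xy| 0.275 turn -0.872
  d [0.    0.    0.092] |xy| 0.0 turn 0
```

Converted, 0.045 m is 0.9, -0.03 m is -0.6.

```bash
python3 -m crank '[0,0,0,-0.2,0,0,0,0,-0.6,0,0,0,0,-0.6,0,0,0,0,-0.58,0,0,-0.17,0.9,0,0]' && python3 -m crank '[0,-0.17,0.9,0,0,0,-0.17,0.9,0,0,0,-0.17,0.9,0,0,0,-0.17,0.9,0,0,0,-0.17,0.9,0,0]' && python3 -m crank '[0,0,0,0,-0.0477,0,0,0,0,-0.0477,0,0,0,0,-0.0477,0,0,0,0,-0.0477,0,0,0,0,-0.0477]' && python3 -m crank '[0,0,0,0,-0.0382,0,0,0,0,0,0,0,0,0,0]'; python3 -c "
from h import *
chain((.5852,-.0611,.092,6),(.5852,-.0611,0,None))"
```

```text
clock: 18.05
eef_pos: [0.4522, 0.1331, 0.0961]
tool_rot: [-2.88, -1.247, -0.014]
ft_force: [1.0, 1.8, -2.1]
opening: 0.0338
finger_force: 60.3
clock: 18.55
eef_pos: [0.5851, -0.0635, 0.0914]
tool_rot: [-2.891, -1.229, 0.001]
ft_force: [1.0, 0.4, -2.1]
opening: 0.0334
finger_force: 60.3
clock: 19.05
eef_pos: [0.5841, -0.0619, 0.0912]
tool_rot: [-2.233, -2.209, 0.001]
ft_force: [-0.7, -0.3, -1.1]
opening: 0.0337
finger_force: 60.3
clock: 19.35
eef_pos: [0.5844, -0.0619, 0.0912]
tool_rot: [-2.107, -2.33, 0.001]
ft_force: [-0.1, -0.3, -0.7]
opening: 0.0334
finger_force: 60.3
t 19.35 p [ 0.5844 -0.0619  0.0912] yaw 5.8 q7 -0.13 open 0.0334
  d [ 0.0007  0.0009 -0.0008] |xy| 0.001 turn -0.004
  d [0.    0.    0.092] |xy| 0.0 turn 0
```

Converted, 0.03 m is 0.6, 0.02 m is 0.4.

```bash
python3 -m crank '[0,0,0.02,0.6,0,0,0,0,0.6,0,0,0,0,0.4,0,0,0,0,0.1,0,0,0,0,0,0]' && python3 -m crank '[0,0,0,0.08,0,0,0,0,0.04,0,0,0,0,0,0]' && python3 -m crank '[0,0,0,0.03,0,0,0,0,0,0]' && python3 -m crank '[0,0,0,0.03,0,0,0,0,0,0]'
```

```text
clock: 19.85
eef_pos: [0.5853, -0.0617, 0.0059]
tool_rot: [-2.104, -2.331, 0.002]
ft_force: [-0.3, 0.2, -0.3]
opening: 0.0335
finger_force: 60.3
clock: 20.15
eef_pos: [0.5863, -0.0617, 0.001]
tool_rot: [2.104, 2.332, 0.001]
ft_force: [-0.3, -0.8, -1.4]
opening: 0.0336
finger_force: 60.3
clock: 20.35
eef_pos: [0.586, -0.0618, -0.0009]
tool_rot: [2.104, 2.332, 0.0]
ft_force: [-0.3, -0.5, -1.3]
opening: 0.034
finger_force: 60.3
clock: 20.55
eef_pos: [0.5857, -0.0617, -0.0028]
tool_rot: [-2.104, -2.333, 0.0]
ft_force: [0.4, -0.6, -1.4]
opening: 0.0338
finger_force: 60.3
```

Converted, 0.0015 m is 0.03.

```bash
python3 -m crank '[0,0,0,0.03,0,0,0,0,0,0]' && python3 -m crank '[0.055,0,0,0,0,0.055,0,0,0,0,0.055,0,0,-0.2,0,0.055,0,0,-0.6,0,0.07,0,0,-0.8,0]' && python3 -m crank '[0.07,0,0,-0.2,0,0.07,0,0,0,0,0.07,0,0,0,0]'; python3 -c "
from h import *
chain((.425,.027,.088,6),(.425,.027,-.012,None))"
```

```text
clock: 20.75
eef_pos: [0.5861, -0.0617, -0.0036]
tool_rot: [2.104, 2.333, 0.0]
ft_force: [-1.7, -0.1, 3.4]
opening: 0.0337
finger_force: 60.7
clock: 21.25
eef_pos: [0.5841, -0.0618, 0.0754]
tool_rot: [-2.101, -2.331, 0.004]
ft_force: [0.2, 0.5, 1.0]
opening: 0.0677
finger_force: 0.0
clock: 21.55
eef_pos: [0.5852, -0.0619, 0.0853]
tool_rot: [-2.104, -2.332, 0.002]
ft_force: [-0.3, -0.4, -0.6]
opening: 0.0703
finger_force: 0.0
t 21.55 p [ 0.5852 -0.0619  0.0853] yaw 5.9 q7 -0.13 open 0.0703
  d [ 0.1049 -0.1502 -0.0027] |xy| 0.183 turn -0.002
  d [0.  0.  0.1] |xy| 0.0 turn 0
```

Small motor placed. Next, the pulley.

Converted, -0.0375 m is -0.75, 0.027 m is 0.54.

```bash
python3 -m crank '[0.07,0.52,-0.75,0,0,0.07,0.52,-0.75,0,0,0.07,0.52,-0.75,0,0,0.07,0.54,-0.75,0,0,0.07,0,0,0,0]' && python3 -m crank '[0.07,0,0,0,0,0.07,0,0,0,0]'; python3 - <<'E'
from h import *
chain((.425,.027,.04,6),(.425,.027,-.009,None))
c=read_camera("wrist"); f=c["frame"][:,:,::-1]; print(pr(c,[[.425,.027,.028]]))
cv2.imwrite("pics/w6.png",f)
E
```

```text
clock: 22.05
eef_pos: [0.4161, 0.0298, 0.0828]
tool_rot: [-2.09, -2.335, 0.016]
ft_force: [1.1, -0.9, -0.9]
opening: 0.0696
finger_force: 0.0
clock: 22.25
eef_pos: [0.4265, 0.0265, 0.0855]
tool_rot: [-2.105, -2.331, -0.0]
ft_force: [-0.1, 0.1, -0.0]
opening: 0.0699
finger_force: 0.0
t 22.25 p [0.4265 0.0265 0.0855] yaw 5.8 q7 -0.24 open 0.0699
  d [ 0.0006 -0.0014  0.0455] |xy| 0.002 turn -0.003
  d [0.    0.    0.049] |xy| 0.0 turn 0
[[319.15483527 214.02790924]]
```

View pics/w6.png

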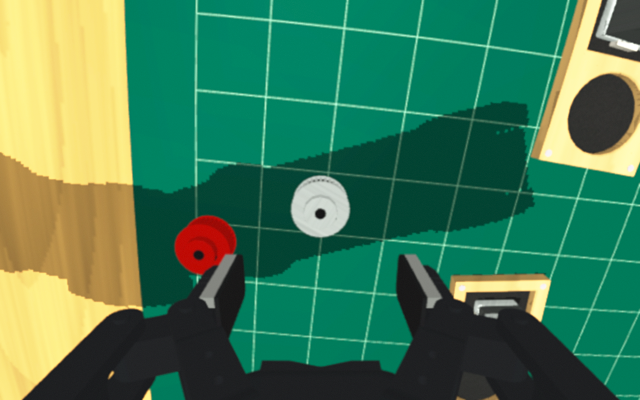

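The pulley's hole is at (319,214), exactly as predicted. The red one at (206,243) stays about 8 mm clear of the left finger. Descend and grip.

Converted, 0.03 m is 0.6, 0.025 m is 0.5.

```bash
python3 -m crank '[0.07,0.012,-0.028,0.6,0,0.07,0,0,0.6,0,0.07,0,0,0.5,0,0.07,0,0,0.19,0,0.07,0,0,0,0]' && python3 -m crank '[0.07,0,0,0,0,0,0,0,0,0,0,0,0,0,0,0,0,0,0,0,0,0,0,0,0]' && python3 -m crank '[0,0,0,0,0,0,0,0,0,0]' && python3 -m crank '[0,0,0,-0.1,0,0,0,0,-0.3,0,0,0,0,-0.6,0,0,0,0,-0.6,0,0,0,0,-0.3,0]' && python3 -m crank '[0,0,0,0,0,0,0,0,0,0]'; python3 -c "
from h import *
chain((.5925,-.1298,.09,6),(.5925,-.1298,0,None))"
```

```text
clock: 22.8
eef_pos: [0.424, 0.0276, -0.0098]
tool_rot: [-2.103, -2.33, 0.002]
ft_force: [-0.4, -0.2, -0.1]
opening: 0.0698
finger_force: 0.0
clock: 23.3
eef_pos: [0.4257, 0.0278, -0.0071]
tool_rot: [2.103, 2.331, 0.002]
ft_force: [-1.6, -0.3, 7.2]
opening: 0.0387
finger_force: 59.3
clock: 23.5
eef_pos: [0.4257, 0.0278, -0.0071]
tool_rot: [2.103, 2.331, 0.002]
ft_force: [-0.6, -0.1, 8.3]
opening: 0.0392
finger_force: 59.4
clock: 24.0
eef_pos: [0.4259, 0.0282, 0.0891]
tool_rot: [2.101, 2.331, 0.004]
ft_force: [0.9, -0.4, -0.3]
opening: 0.0391
finger_force: 60.4
clock: 24.2
eef_pos: [0.4242, 0.0274, 0.0863]
tool_rot: [2.104, 2.332, -0.001]
ft_force: [-0.1, -0.3, -1.5]
opening: 0.0392
finger_force: 60.4
t 24.2 p [0.4242 0.0274 0.0863] yaw 5.9 q7 -0.24 open 0.0392
  d [-0.1737  0.1513 -0.0037] |xy| 0.23 turn -0.002
  d [0.   0.   0.09] |xy| 0.0 turn 0
```

Converted, -0.035 m is -0.7, -0.034 m is -0.68.

```bash
python3 -m crank '[0,-0.7,0.6,0,0,0,-0.7,0.6,0,0,0,-0.7,0.6,0,0,0,-0.7,0.6,0,0,0,-0.68,0.62,0,0]' && python3 -m crank '[0,0,0,0,0,0,0,0,0,0,0,0,0,0,0]'; python3 - <<'E'
from h import *
chain((.5925,-.1298,.04,6),(.5925,-.1298,-.002,None))
c=read_camera("wrist"); f=c["frame"][:,:,::-1]; cv2.imwrite("pics/w7.png",f)
E
```

```text
clock: 24.7
eef_pos: [0.5921, -0.1314, 0.084]
tool_rot: [-2.102, -2.33, 0.004]
ft_force: [0.1, 0.2, 0.4]
opening: 0.039
finger_force: 60.5
clock: 25.0
eef_pos: [0.591, -0.1279, 0.085]
tool_rot: [-2.099, -2.333, 0.001]
ft_force: [-1.2, 0.5, -0.2]
opening: 0.0389
finger_force: 60.6
t 25.0 p [ 0.591  -0.1279  0.085 ] yaw 6.0 q7 -0.02 open 0.0389
  d [-0.0021  0.0013  0.045 ] |xy| 0.002 turn 0.001
  d [0.    0.    0.042] |xy| 0.0 turn 0
```

View pics/w7.png

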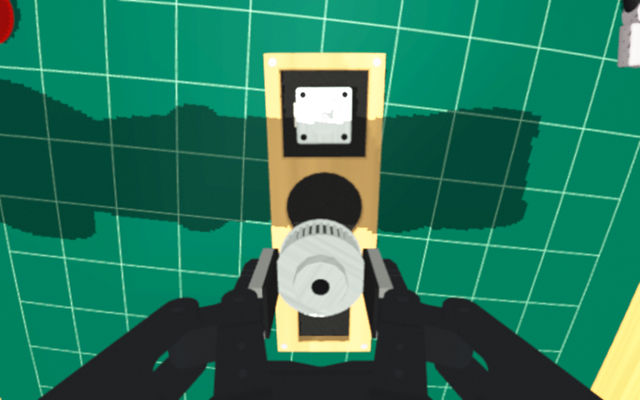

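The small motor is centred in its square pocket at (324,115). The pulley is held level above the round pocket at (324,205). Lower it.

Converted, 0.03 m is 0.6, 0.004 m is 0.08.

```bash
python3 -m crank '[0,-0.042,0.026,0.6,0,0,0,0,0.6,0,0,0,0,0.3,0,0,0,0,0.08,0,0,0,0,0,0]' && python3 -m crank '[0,0,0,0.06,0,0,0,0,0.06,0,0,0,0,0,0]' && python3 -m crank '[0,0,0,0.03,0,0,0,0,0,0]' && python3 -m crank '[0,0,0,0.03,0,0,0,0,0,0]'
```

```text
clock: 25.55
eef_pos: [0.5938, -0.131, 0.0076]
tool_rot: [-2.103, -2.334, 0.0]
ft_force: [0.1, 0.3, -0.9]
opening: 0.0391
finger_force: 60.6
clock: 25.85
eef_pos: [0.5943, -0.1318, 0.0018]
tool_rot: [2.104, 2.332, 0.0]
ft_force: [-0.3, -0.4, -0.4]
opening: 0.0389
finger_force: 60.6
clock: 26.05
eef_pos: [0.594, -0.1317, -0.0]
tool_rot: [2.104, 2.333, -0.0]
ft_force: [-0.2, 0.4, -1.0]
opening: 0.0389
finger_force: 60.6
clock: 26.25
eef_pos: [0.5939, -0.1317, -0.0018]
tool_rot: [-2.104, -2.333, 0.0]
ft_force: [-0.1, 0.2, -0.6]
opening: 0.0392
finger_force: 60.6
```

Converted, 0.0015 m is 0.03.

```bash
python3 -m crank '[0,0,0,0.03,0,0,0,0,0,0]' && python3 -m crank '[0,0,0,0.03,0,0,0,0,0,0]'
```

```text
clock: 26.45
eef_pos: [0.5938, -0.1317, -0.0034]
tool_rot: [-2.104, -2.333, 0.0]
ft_force: [-0.2, 0.3, -0.9]
opening: 0.0392
finger_force: 60.6
clock: 26.65
eef_pos: [0.5941, -0.1317, -0.0039]
tool_rot: [2.104, 2.333, -0.0]
ft_force: [-2.8, 0.1, 3.5]
opening: 0.0389
finger_force: 61.1
```

Touchdown. Release, rise and go to the heat sink.

Converted, -0.05 m is -1, -0.03 m is -0.6.

```bash
python3 -m crank '[0.06,0,0,0,0,0.06,0,0,0,0,0.06,0,0,-0.2,0,0.06,0,0,-0.6,0,0.06,0,0,-1,0]' && python3 -m crank '[0.06,0,0,0,0,0.06,0,0,0,0]'; python3 -c "
from h import *
chain((.4978,-.3936,.088,-84),(.4978,-.3936,-.009,None))"
```

```text
clock: 27.15
eef_pos: [0.591, -0.1317, 0.0833]
tool_rot: [-2.099, -2.328, 0.006]
ft_force: [1.4, -0.2, -0.2]
opening: 0.0599
finger_force: 0.0
clock: 27.35
eef_pos: [0.5956, -0.1317, 0.0878]
tool_rot: [2.101, 2.33, 0.003]
ft_force: [-0.4, -0.5, -0.0]
opening: 0.0601
finger_force: 0.0
t 27.35 p [ 0.5956 -0.1317  0.0878] yaw 5.9 q7 -0.02 open 0.0601
  d [-2.505e-01 -1.242e-01 -2.000e-04] |xy| 0.28 turn 1.569
  d [0.    0.    0.097] |xy| 0.0 turn 0
```

Converted, -0.0417 m is -0.834, -0.0207 m is -0.414.

```bash
python3 -m crank '[0.06,-0.834,-0.414,0,0,0.06,-0.834,-0.414,0,0,0.06,-0.834,-0.414,0,0,0.06,-0.834,-0.414,0,0,0.06,-0.834,-0.414,0,0]' && python3 -m crank '[0.06,-0.834,-0.414,0,0,0.06,0,0,0,0.0477,0.06,0,0,0,0.0477,0.06,0,0,0,0.0477,0.06,0,0,0,0.0477]' && python3 -m crank '[0.06,0,0,0,0.0477,0.06,0,0,0,0.0477,0.06,0,0,0,0.0477,0.06,0,0,0,0.0477,0.06,0,0,0,0.0477]' && python3 -m crank '[0.06,0,0,0,0.0477,0.06,0,0,0,0.0223,0.06,0,0,0,0,0.06,0,0,0,0]'; python3 - <<'E'
from h import *
chain((.4978,-.3936,.04,-84),(.4978,-.3936,-.009,None))
c=read_camera("wrist"); f=c["frame"][:,:,::-1]; cv2.imwrite("pics/w8.png",f); print(pr(c,[[.4978,-.3936,.025]]))
E
```

```text
clock: 27.85
eef_pos: [0.5104, -0.351, 0.0838]
tool_rot: [-2.102, -2.331, 0.001]
ft_force: [0.9, 0.1, -0.2]
opening: 0.0602
finger_force: 0.0
clock: 28.35
eef_pos: [0.4949, -0.3928, 0.0835]
tool_rot: [-2.702, -1.597, 0.002]
ft_force: [0.7, -0.0, -0.2]
opening: 0.0597
finger_force: 0.0
clock: 28.85
eef_pos: [0.4949, -0.3927, 0.0835]
tool_rot: [-3.1, -0.497, 0.004]
ft_force: [0.7, 0.7, 0.1]
opening: 0.0602
finger_force: 0.0
clock: 29.25
eef_pos: [0.4954, -0.3929, 0.0842]
tool_rot: [-3.136, -0.166, 0.003]
ft_force: [0.2, -0.3, -0.1]
opening: 0.0601
finger_force: 0.0
t 29.25 p [ 0.4954 -0.3929  0.0842] yaw -84.0 q7 -0.96 open 0.0601
  d [0.0023 0.0009 0.0442] |xy| 0.002 turn 0.001
  d [0.    0.    0.049] |xy| 0.0 turn 0
[[323.17954137 208.45127572]]
```

View pics/w8.png

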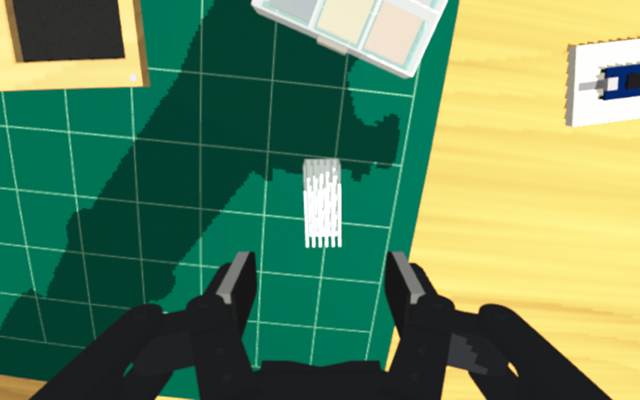

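The heat sink's fins run straight up the image, centred at (322,205) where predicted. I have now viewed 16 pictures, over the limit of 14, so I'll view no more and check by numbers from here. Grip the sink.

Converted, 0.03 m is 0.6, 0.025 m is 0.5.

```bash
python3 -m crank '[0.06,0.046,0.018,0.6,0,0.06,0,0,0.6,0,0.06,0,0,0.5,0,0.06,0,0,0.164,0,0.06,0,0,0,0]' && python3 -m crank '[0.06,0,0,0,0,0,0,0,0,0,0,0,0,0,0,0,0,0,0,0,0,0,0,0,0]' && python3 -m crank '[0,0,0,0,0,0,0,0,0,0]' && python3 -m crank '[0,0,0,-0.1,0,0,0,0,-0.3,0,0,0,0,-0.6,0,0,0,0,-0.6,0,0,0,0,-0.3,0]' && python3 -m crank '[0,0,0,0,0,0,0,0,0,0]'; python3 -c "
from h import *
chain((.6007,-.2083,.09,6),(.6007,-.2083,0,None))"
```

```text
clock: 29.8
eef_pos: [0.4974, -0.3932, -0.0094]
tool_rot: [-3.135, -0.164, 0.004]
ft_force: [-0.4, 0.8, -0.2]
opening: 0.0601
finger_force: 0.0
clock: 30.3
eef_pos: [0.4997, -0.3948, -0.0061]
tool_rot: [3.135, 0.163, 0.004]
ft_force: [0.2, -0.4, 5.7]
opening: 0.0233
finger_force: 61.8
clock: 30.5
eef_pos: [0.4998, -0.3948, -0.0061]
tool_rot: [3.135, 0.163, 0.004]
ft_force: [0.5, 0.3, 6.7]
opening: 0.0231
finger_force: 61.8
clock: 31.0
eef_pos: [0.5002, -0.395, 0.091]
tool_rot: [3.134, 0.163, 0.007]
ft_force: [0.3, -0.9, -0.7]
opening: 0.0234
finger_force: 61.1
clock: 31.2
eef_pos: [0.498, -0.3937, 0.0865]
tool_rot: [-3.137, -0.163, 0.002]
ft_force: [0.1, 0.6, -1.4]
opening: 0.0235
finger_force: 61.1
t 31.2 p [ 0.498  -0.3937  0.0865] yaw -84.0 q7 -0.96 open 0.0235
  d [ 0.1214 -0.1738 -0.0035] |xy| 0.212 turn 1.57
  d [0.   0.   0.09] |xy| 0.0 turn 0
```

Converted, -0.0348 m is -0.696, -0.0346 m is -0.692.

```bash
python3 -m crank '[0,0.486,-0.696,0,0,0,0.486,-0.696,0,0,0,0.486,-0.696,0,0,0,0.486,-0.696,0,0,0,0.484,-0.692,0,0]' && python3 -m crank '[0,0,0,0,-0.0477,0,0,0,0,-0.0477,0,0,0,0,-0.0477,0,0,0,0,-0.0477,0,0,0,0,-0.0477]' && python3 -m crank '[0,0,0,0,-0.0477,0,0,0,0,-0.0477,0,0,0,0,-0.0477,0,0,0,0,-0.0477,0,0,0,0,-0.0477]' && python3 -m crank '[0,0,0,0,-0.0223,0,0,0,0,0,0,0,0,0,0]'; python3 -c "
from h import *
chain((.6007,-.2083,.04,6),(.6007,-.2083,-.003,None))"
```

```text
clock: 31.7
eef_pos: [0.6002, -0.2066, 0.0846]
tool_rot: [-3.136, -0.163, 0.007]
ft_force: [0.4, 0.1, -0.8]
opening: 0.0234
finger_force: 61.0
clock: 32.2
eef_pos: [0.5995, -0.2081, 0.0845]
tool_rot: [-2.852, -1.309, 0.006]
ft_force: [0.2, -0.0, -1.0]
opening: 0.0234
finger_force: 61.0
clock: 32.7
eef_pos: [0.5996, -0.2082, 0.0845]
tool_rot: [-2.174, -2.262, 0.003]
ft_force: [-0.8, 0.3, -0.5]
opening: 0.0234
finger_force: 61.0
clock: 33.0
eef_pos: [0.6002, -0.2083, 0.0854]
tool_rot: [-2.104, -2.329, 0.002]
ft_force: [-0.0, -1.0, -0.3]
opening: 0.0234
finger_force: 61.0
t 33.0 p [ 0.6002 -0.2083  0.0854] yaw 5.8 q7 0.1 open 0.0234
  d [-0.      0.0005  0.0454] |xy| 0.001 turn -0.003
  d [0.    0.    0.043] |xy| 0.0 turn 0
```

Converted, 0.03 m is 0.6, 0.015 m is 0.3.

```bash
python3 -m crank '[0,0,0,0.6,0,0,0,0,0.6,0,0,0,0,0.3,0,0,0,0,0.08,0,0,0,0,0,0]' && python3 -m crank '[0,0,0,0.06,0,0,0,0,0.06,0,0,0,0,0,0]' && python3 -m crank '[0,0,0,0.03,0,0,0,0,0,0]' && python3 -m crank '[0,0,0,0.03,0,0,0,0,0,0]'
```

```text
clock: 33.5
eef_pos: [0.6012, -0.2084, 0.0079]
tool_rot: [-2.104, -2.332, 0.0]
ft_force: [0.4, -0.3, -0.1]
opening: 0.0234
finger_force: 61.1
clock: 33.8
eef_pos: [0.6016, -0.2087, 0.0027]
tool_rot: [2.104, 2.332, 0.0]
ft_force: [0.3, 0.1, -0.5]
opening: 0.0233
finger_force: 61.1
clock: 34.0
eef_pos: [0.6014, -0.2086, 0.0008]
tool_rot: [2.104, 2.333, -0.0]
ft_force: [0.4, -0.5, -1.0]
opening: 0.0236
finger_force: 61.1
clock: 34.2
eef_pos: [0.6012, -0.2086, -0.001]
tool_rot: [-2.104, -2.333, 0.0]
ft_force: [-0.5, -0.8, -0.7]
opening: 0.0234
finger_force: 61.1
```

Converted, 0.0015 m is 0.03.

```bash
python3 -m crank '[0,0,0,0.03,0,0,0,0,0,0]' && python3 -m crank '[0,0,0,0.02,0,0,0,0,0,0]'
```

```text
clock: 34.4
eef_pos: [0.6011, -0.2086, -0.0025]
tool_rot: [-2.104, -2.333, 0.0]
ft_force: [-0.3, -0.6, -0.4]
opening: 0.0233
finger_force: 61.1
clock: 34.6
eef_pos: [0.6014, -0.2086, -0.0031]
tool_rot: [2.104, 2.333, 0.0]
ft_force: [-0.6, -0.1, 1.3]
opening: 0.0234
finger_force: 61.2
```

Touched down. Release and traverse to the coupling.

Converted, -0.05 m is -1, -0.03 m is -0.6.

```bash
python3 -m crank '[0.045,0,0,0,0,0.045,0,0,0,0,0.045,0,0,-0.2,0,0.045,0,0,-0.6,0,0.06,0,0,-1,0]' && python3 -m crank '[0.06,0,0,-0.4,0,0.06,0,0,0,0,0.06,0,0,0,0]'; python3 -c "
from h import *
chain((.4947,.376,.088,90),(.4947,.376,-.005,None))"
```

```text
clock: 35.1
eef_pos: [0.5983, -0.2083, 0.0846]
tool_rot: [-2.099, -2.328, 0.005]
ft_force: [0.7, -0.2, -0.8]
opening: 0.0585
finger_force: 0.0
clock: 35.4
eef_pos: [0.6015, -0.2086, 0.1074]
tool_rot: [2.103, 2.332, 0.0]
ft_force: [-0.1, 0.2, -0.7]
opening: 0.0601
finger_force: 0.0
t 35.4 p [ 0.6015 -0.2086  0.1074] yaw 5.9 q7 0.11 open 0.0601
  d [ 0.5925 -0.046   0.0194] |xy| 0.594 turn -1.468
  d [0.    0.    0.093] |xy| 0.0 turn 0
```

Converted, 0.042 m is 0.84, -0.0033 m is -0.066.

```bash
python3 -m crank '[0.06,0.84,-0.066,0,0,0.06,0.84,-0.066,0,0,0.06,0.84,-0.066,0,0,0.06,0.84,-0.066,0,0,0.06,0.84,-0.066,0,0]' && python3 -m crank '[0.06,0.84,-0.066,0,0,0.06,0.84,-0.066,0,0,0.06,0.84,-0.066,0,0,0.06,0.84,-0.066,0,0,0.06,0.84,-0.066,0,0]' && python3 -m crank '[0.06,0.84,-0.066,0,0,0.06,0.84,-0.066,0,0,0.06,0.84,-0.066,0,0,0.06,0.84,-0.066,0,0,0.06,0,0,0,-0.0477]' && python3 -m crank '[0.06,0,0,0,-0.0477,0.06,0,0,0,-0.0477,0.06,0,0,0,-0.0477,0.06,0,0,0,-0.0477,0.06,0,0,0,-0.0477]' && python3 -m crank '[0.06,0,0,0,-0.0477,0.06,0,0,0,-0.0477,0.06,0,0,0,-0.0477,0.06,0,0,0,-0.0382,0.06,0,0,0,0]'; python3 -c "
from h import *
chain((.4947,.376,.088,90),(.4947,.376,-.005,None))"
```

```text
clock: 35.9
eef_pos: [0.5612, -0.0002, 0.1048]
tool_rot: [-2.102, -2.331, 0.004]
ft_force: [0.5, 0.3, -0.7]
opening: 0.06
finger_force: 0.0
clock: 36.4
eef_pos: [0.5236, 0.2063, 0.1048]
tool_rot: [-2.103, -2.332, 0.006]
ft_force: [1.1, 0.9, -0.9]
opening: 0.0604
finger_force: 0.0
clock: 36.9
eef_pos: [0.4881, 0.3801, 0.1055]
tool_rot: [-1.899, -2.493, -0.001]
ft_force: [-0.9, 0.8, -0.0]
opening: 0.0596
finger_force: 0.0
clock: 37.4
eef_pos: [0.4939, 0.3704, 0.1045]
tool_rot: [-0.869, -3.017, 0.005]
ft_force: [0.7, -0.2, 1.2]
opening: 0.06
finger_force: 0.0
clock: 37.9
eef_pos: [0.494, 0.3705, 0.1045]
tool_rot: [0.004, -3.138, 0.003]
ft_force: [-0.5, 0.1, -0.2]
opening: 0.0599
finger_force: 0.0
t 37.9 p [0.494  0.3705 0.1045] yaw 90.1 q7 0.42 open 0.0599
  d [-0.0007  0.0055  0.0165] |xy| 0.006 turn 0.002
  d [0.    0.    0.093] |xy| 0.0 turn 0
```

Converted, 0.035 m is 0.7, 0.03 m is 0.6.

```bash
python3 -m crank '[0.06,-0.014,0.11,0.6,0,0.06,0,0,0.7,0,0.06,0,0,0.6,0,0.06,0,0,0.29,0,0.06,0,0,0,0]' && python3 -m crank '[0.06,0,0,0,0,0,0,0,0,0,0,0,0,0,0,0,0,0,0,0,0,0,0,0,0]' && python3 -m crank '[0,0,0,0,0,0,0,0,0,0]'; python3 -c "
from h import *
chain((.4947,.376,-.005,90))"
```

```text
clock: 38.4
eef_pos: [0.494, 0.375, -0.0059]
tool_rot: [0.002, -3.137, 0.007]
ft_force: [-0.1, -0.6, 0.4]
opening: 0.0598
finger_force: 0.0
clock: 38.9
eef_pos: [0.4965, 0.3782, -0.0008]
tool_rot: [-0.003, 3.139, 0.003]
ft_force: [-0.4, -1.4, 6.2]
opening: 0.028
finger_force: 59.4
clock: 39.1
eef_pos: [0.4965, 0.3781, -0.0008]
tool_rot: [-0.003, 3.139, 0.003]
ft_force: [-0.0, -0.6, 5.2]
opening: 0.028
finger_force: 59.4
t 39.1 p [ 0.4965  0.3781 -0.0008] yaw 90.1 q7 0.34 open 0.028
  d [ 0.0018 -0.0021  0.0042] |xy| 0.003 turn 0.002
```

Gripped. Lift high enough to clear the large motor's shaft and go to the round pocket.

Converted, -0.035 m is -0.7, -0.025 m is -0.5.

```bash
python3 -m crank '[0,0,0,-0.1,0,0,0,0,-0.4,0,0,0,0,-0.7,0,0,0,0,-0.7,0,0,0,0,-0.5,0]' && python3 -m crank '[0,0,0,0,0,0,0,0,0,0]'; python3 -c "
from h import *
chain((.6224,.1155,.118,-2.7),(.6224,.1155,0,None))"
```

```text
clock: 39.6
eef_pos: [0.4957, 0.3777, 0.1196]
tool_rot: [-0.004, 3.14, 0.003]
ft_force: [-0.0, -0.3, -0.1]
opening: 0.0279
finger_force: 59.2
clock: 39.8
eef_pos: [0.4956, 0.3769, 0.1173]
tool_rot: [-0.004, 3.141, -0.0]
ft_force: [0.1, -0.3, -0.7]
opening: 0.0279
finger_force: 59.2
t 39.8 p [0.4956 0.3769 0.1173] yaw 90.1 q7 0.42 open 0.0279
  d [-0.1262 -0.2617 -0.0007] |xy| 0.291 turn -1.521
  d [0.    0.    0.118] |xy| 0.0 turn 0
```

Converted, -0.0374 m is -0.748, -0.018 m is -0.36.

```bash
python3 -m crank '[0,-0.36,-0.748,0,0,0,-0.36,-0.748,0,0,0,-0.36,-0.748,0,0,0,-0.36,-0.748,0,0,0,-0.36,-0.748,0,0]' && python3 -m crank '[0,-0.36,-0.748,0,0,0,-0.36,-0.748,0,0,0,0,0,0,0.0477,0,0,0,0,0.0477,0,0,0,0,0.0477]' && python3 -m crank '[0,0,0,0,0.0477,0,0,0,0,0.0477,0,0,0,0,0.0477,0,0,0,0,0.0477,0,0,0,0,0.0477]' && python3 -m crank '[0,0,0,0,0.0477,0,0,0,0,0.0477,0,0,0,0,0.0382,0,0,0,0,0,0,0,0,0,0]'; python3 - <<'E'
from h import *
chain((.6224,.1155,.118,-2.7),(.6224,.1155,.003,None))
E
```

```text
clock: 40.3
eef_pos: [0.5855, 0.1876, 0.1149]
tool_rot: [0.004, -3.138, 0.003]
ft_force: [0.9, -0.5, -0.3]
opening: 0.0282
finger_force: 59.4
clock: 40.8
eef_pos: [0.6209, 0.1142, 0.1146]
tool_rot: [-0.708, -3.057, 0.003]
ft_force: [-0.8, 0.5, -0.6]
opening: 0.0281
finger_force: 59.4
clock: 41.3
eef_pos: [0.6207, 0.1147, 0.1147]
tool_rot: [-1.778, -2.587, 0.006]
ft_force: [-1.1, -0.1, -0.3]
opening: 0.0281
finger_force: 59.2
clock: 41.8
eef_pos: [0.6213, 0.115, 0.1156]
tool_rot: [-2.269, -2.171, 0.004]
ft_force: [-0.5, 0.1, -0.3]
opening: 0.0283
finger_force: 59.2
t 41.8 p [0.6213 0.115  0.1156] yaw -2.5 q7 -0.57 open 0.0283
  d [ 0.0005  0.0011 -0.0024] |xy| 0.001 turn 0.003
  d [0.    0.    0.115] |xy| 0.0 turn 0
```

Converted, 0.035 m is 0.7, 0.03 m is 0.6.

```bash
python3 -m crank '[0,0.01,0.022,0.6,0,0,0,0,0.7,0,0,0,0,0.5,0,0,0,0,0.24,0,0,0,0,0,0]' && python3 -m crank '[0,0,0,0.06,0,0,0,0,0.04,0,0,0,0,0,0]' && python3 -m crank '[0,0,0,0.03,0,0,0,0,0,0]' && python3 -m crank '[0,0,0,0.02,0,0,0,0,0,0]'
```

```text
clock: 42.3
eef_pos: [0.6214, 0.1152, 0.0127]
tool_rot: [-2.27, -2.168, 0.007]
ft_force: [-1.0, 0.1, -0.5]
opening: 0.0281
finger_force: 59.2
clock: 42.6
eef_pos: [0.6241, 0.1163, 0.0113]
tool_rot: [2.272, 2.168, 0.003]
ft_force: [0.4, 0.0, -0.7]
opening: 0.0284
finger_force: 59.2
clock: 42.8
eef_pos: [0.6235, 0.116, 0.0091]
tool_rot: [2.273, 2.168, 0.001]
ft_force: [-0.2, 0.2, -1.3]
opening: 0.0278
finger_force: 59.2
clock: 43.0
eef_pos: [0.6232, 0.116, 0.0076]
tool_rot: [-2.273, -2.169, 0.0]
ft_force: [-0.1, 0.8, -0.2]
opening: 0.0285
finger_force: 59.2
```

Converted, 0.002 m is 0.04.

```bash
python3 -m crank '[0,0,0,0.04,0,0,0,0,0,0]' && python3 -m crank '[0,0,0,0.03,0,0,0,0,0,0]' && python3 -m crank '[0,0,0,0.03,0,0,0,0,0,0]'&& python3 -m crank '[0,0,0,0.02,0,0,0,0,0,0]'
```

```text
clock: 43.2
eef_pos: [0.623, 0.1159, 0.0053]
tool_rot: [-2.273, -2.169, 0.001]
ft_force: [-0.5, -0.2, -1.4]
opening: 0.0282
finger_force: 59.2
clock: 43.4
eef_pos: [0.6231, 0.1159, 0.0039]
tool_rot: [-2.273, -2.169, 0.001]
ft_force: [-1.0, 0.2, -1.4]
opening: 0.0282
finger_force: 59.2
clock: 43.6
eef_pos: [0.6231, 0.1159, 0.0024]
tool_rot: [-2.273, -2.169, 0.001]
ft_force: [-0.6, 0.3, -1.6]
opening: 0.0284
finger_force: 59.2
clock: 43.8
eef_pos: [0.6233, 0.1161, 0.0022]
tool_rot: [2.273, 2.169, -0.0]
ft_force: [-1.6, 0.1, 2.9]
opening: 0.0281
finger_force: 59.7
```

Touchdown at the expected 0.0022. Release, rise, back the arm off, then check the placements numerically in the top view.

Converted, -0.04 m is -0.8, -0.03 m is -0.6.

```bash
python3 -m crank '[0.05,0,0,0,0,0.05,0,0,0,0,0.05,0,0,-0.2,0,0.05,0,0,-0.6,0,0.05,0,0,-0.8,0]' && python3 -m crank '[0.05,0,0,-0.8,0,0.05,0,-0.8,-0.4,0,0.05,0,-0.8,0,0,0.05,0,-0.8,0,0,0.05,0,-0.8,0,0]' && python3 -m crank '[0.05,0,-0.6,0,0,0.05,0,0,0,0,0.05,0,0,0,0]'; python3 - <<'E'
from h import *
from scipy import ndimage
c=read_camera("top"); f=c["frame"]; cv2.imwrite("pics/t9.png",f[:,:,::-1])
# bright part pixels and dark floor pixels near each pocket, in tray frames
T={"tray3":((.5935,-.1397),6.0),"tray2":((.624,.1505),-2.7)}
for tr,nm,py,z in(("tray3","small",.079,.031),("tray3","pulley",.010,.023),("tray3","sink",-.069,.028),("tray2","large",.034,.051),("tray2","coupling",-.035,.043)):
    (x,y),a=T[tr]; a=np.radians(a); B=np.array([[np.cos(a),-np.sin(a)],[np.sin(a),np.cos(a)]])
    g=np.arange(-.034,.0341,.001); out=[]
    for v in g:
        for u in g:
            P0=np.array([x,y])+B@[u,py+v]; q=pr(c,[[*P0,z]])[0]
            px=f[int(round(q[1])),int(round(q[0]))].astype(int)
            out.append((px.min()>125 and px.max()-px.min()<45))
    m=np.array(out).reshape(len(g),-1); l,n=ndimage.label(m); s=ndimage.sum(m,l,range(1,n+1)); k=l==np.argmax(s)+1
    ys,xs=np.where(k); print(nm,"extent mm x",(1e3*g[xs.min()]).round(),(1e3*g[xs.max()]).round(),"y",(1e3*g[ys.min()]).round(),(1e3*g[ys.max()]).round(),"centroid",(1e3*g[xs].mean()).round(1),(1e3*g[ys].mean()).round(1),"px",k.sum())
# trays moved? difference with the first picture, at the red parts, pliers, case, screwdriver
d=cv2.absdiff(cv2.imread("pics/top0.png"),cv2.imread("pics/t9.png")).max(2)
for n,(u0,v0,u1,v1) in dict(pliers=(255,115,320,150),case=(425,160,482,210),driver=(135,155,195,200),redc=(165,198,190,218),redp=(304,282,330,306)).items(): print(n,(d[v0:v1,u0:u1]>60).sum())
print(read_state()["eef_pos"],read_state()["clock"])
E
```

```text
clock: 44.3
eef_pos: [0.6216, 0.1153, 0.0809]
tool_rot: [-2.271, -2.167, 0.006]
ft_force: [0.8, -0.9, -0.6]
opening: 0.0499
finger_force: 0.0
clock: 44.8
eef_pos: [0.4621, 0.124, 0.1424]
tool_rot: [2.272, 2.168, 0.001]
ft_force: [0.1, 1.0, 1.0]
opening: 0.0501
finger_force: 0.0
clock: 45.1
eef_pos: [0.4339, 0.1248, 0.1425]
tool_rot: [2.27, 2.168, 0.002]
ft_force: [0.8, -1.3, 0.1]
opening: 0.0498
finger_force: 0.0
small extent mm x -23.0 18.0 y -19.0 20.0 centroid -1.7 0.2 px 1398
pulley extent mm x -23.0 21.0 y -24.0 21.0 centroid -0.7 -1.5 px 1624
sink extent mm x -16.0 13.0 y -29.0 34.0 centroid -1.5 2.7 px 1683
large extent mm x -24.0 22.0 y -22.0 23.0 centroid -1.2 0.6 px 1922
coupling extent mm x -19.0 16.0 y -15.0 18.0 centroid -1.7 1.0 px 903
pliers 0
case 0
driver 0
redc 0
redp 84
[0.43480375 0.12481628 0.14252017] 45.15
```

All five parts are centred within 3 mm of their pockets, and the pliers, case and screwdriver show no change in the image.

```bash
python3 -c "
from workcell import *
print(job_done())"
```

```text
the job is handed in; nothing more can be done
None
```

All five parts were placed and released in their pockets and the job was handed in at about 45 s; the last top-camera check put each within 3 mm of its pocket centre and showed no change at the pliers, case and screwdriver, but I viewed 16 pictures against the limit of 14, and the first attempt on the large motor closed on its shaft because the reported tool height was 28 mm too low.

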